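Level the stock leaf and sort the nib tins by weight

ROBOT

A 6-joint arm with a two-finger parallel gripper is mounted at the origin on the work surface. World frame = base frame: x ahead of the robot, y to its left, z up, the work surface at z = 0. Lengths are in m, angles in rad, forces in N, time in s.
With the tool pointing down it reaches from about 0.375 to 0.9 m from the base axis. Payload 3.1 kg.
Tool frame: the origin (TCP) lies midway between the tips of the shut fingers; the grasp point (between the pads) lies 19 mm behind it (manip.grasp_offset is the distance from the TCP to the grasp point, in m); z points along the fingers, y is the line along which they close (so a half turn about z gives the same grasp; the last joint's range is limited). The gripper opens to 85 mm and grips with 20 to 120 N. Pads are 22 mm wide; open, the fingers measure 114 mm over their backs; the gripper's body (76 mm by 85 mm) begins 54 mm behind the grasp point. The pads swing forward as they close: fully open they stand 13 mm farther back than shut.
Start: joints at [-1.415, 0.527, 1.433, -0, 1.181, -0.178], TCP at [0.205, -0.59, 0.231] pointing down, gripper open.
Joint ranges: [-3.08, 3.08], [-0.75, 2.2], [0.22, 2.44], [-1.43, 4.57], [0, 2.65], [-2.85, 2.85]. Speed limits (rad/s): [2.79, 2.79, 3.14, 3.14, 3.14, 3.14].

INTERFACE

Orientations are given as a unit quaternion [x, y, z, w].
In Python, from station import sensors, cams, order, manip gives the robot as it stands.
- The arm moves only by the tool move_arm, never from a script. Its argument "targets" is a list of rows, each an object of numbers: "dx", "dy", "dz": the shift along the world's x, y, z normalised to -1 to 1, where 1 is 25 mm; "rx", "ry", "rz": the turn, a rotation vector about the world's x, y, z normalised to -1 to 1, where 1 is 30 degrees. A call has exactly 10 rows; each row shifts and turns the commanded pose from where the row before left it; what a row does not reach is not made up. A row lasts 1/8 s, in which the tool goes at most 62.5 mm and 10.7 degrees, less where a joint would pass 70% of its speed; a pose out of reach is approached as far as the arm can. A call with a number of a shift or a turn outside -1 to 1 is refused whole. A call with a gripper value outside its range is refused whole. "claw" is the opening in per cent of the stroke, from 0 (shut) to 100 (fully open), set as the call begins (left out, the last holds). The fingers move at their own pace and stop on an object; "newtons" is the grip in N (left out, the last holds). Time passes only in rows, so rows that do not move let the fingers close, or fill a call up. It gives the time, the measured TCP pose, the force, the opening and the grip force at its end, in the units of the state.
- sensors.sense(): the state, without advancing time (a new reading comes with each control period).
- cams.snapshot(name): name is "scene" or "top"; returns the picture (400x640x3 uint8, red, green, blue); there is no depth.
- cams.camera_model(name): a dict with "fx", "fy", "cx", "cy" (pixels), "distortion" ([k1, k2, p1, p2, k3] as OpenCV has them; the pictures are not rectified), "extrinsics" (4x4, takes a point from world to camera coordinates). Camera axes: x right, y down, z forward; pixel columns grow to the right and rows downward; lengths in m; the calibration is good to about 2 mm. A picture is of the moment at which its call begins. camera_model takes no time and is no camera call.
- order.sign_off(): hands the job in; it is judged then, once.
The state is a dict: "t": time; "q": joint angles; "qd": joint speeds; "tau": joint torques, N m; "tcp_pos": TCP position; "tool_rot": TCP orientation; "force": force on the tool from outside, world axes, zero at the start; "ft_torque": the same for the moment, N m; "finger_gap": opening from 0.0 (shut) to 1.0 (fully open); "gripper_force": force on a finger pad.
Only numpy, scipy, OpenCV 4.12 (cv2) and the standard library are available. Lean on these libraries where they do the work, as an engineer would, in place of code of your own. Each camera call takes 0.05 s, during which the arm holds its last target. There are 200 camera calls.

TASK

First slide the wooden wedge under the front of the sagging hinged leaf until its front rim is level with the tops of the two brass posts, and leave the wedge there to hold it. Then lift each closed nib tin on the desk to feel whether it is full or empty, and stand the full ones upright on the levelled leaf and the empty ones upright in the round tray, each flat on its floor inside the rim. Do not disturb the other things on the desk.

Things in the scene. Friction and masses are not known exactly. Their poses are not given: they have to be found in the camera images.
- rack: fixed wooden rack carrying the hinged leaf, left or right on the desk; origin on the desk under its middle; its x runs from its open front (robot side) to the hinge at its back, y along the hinge, z up. Hinge axis at x = +70 mm, 33 mm high. Runners 8 mm high lie along its sides at y = +-125 mm; between them the space under the leaf is open from the front
- leaf: dark wooden tray 145 mm (x) by 270 mm (y), about 0.45 kg, hinged along its back edge, nose down by 0.086 rad at the start (front 12 mm low). Origin on the hinge axis; its x, y are the rack's when level. A 10 mm round steel bar under its front edge, 140 mm before the hinge (x = -70 mm of the rack), rides on the wedge; bar's underside 26 mm above the desk when level, 14 mm when sagging
- leaf_mid (a point): centre of the leaf's upper floor, where tins stand; axes those of the leaf. Floor inside the rims 130 mm (x) by 260 mm (y), 40 mm above the desk when level; rims 8 mm high
- leaf_front (a point): top of the leaf's front rim, at its middle (48 mm above the desk when level)
- mark (a point): height mark: top of one of the two slim brass posts (12 mm diameter, 48 mm tall) standing at the rack's front corners, x = -88 mm, y = +-125 mm of the rack (this one at +y). The leaf is level when its front rim's top is as high as the posts' tops
- wedge: loose brown wooden wedge, 0.13 kg, before the rack. Origin under its handle block (30 mm along x, 26 mm wide in y, 58 mm tall: grip across y). From it the ramp runs along +x, 50 mm wide, 33 mm high at x = 15 mm, 3 mm at its tip x = 115 mm. Pushed tip first (3 to 10 N) under the leaf's front middle, it levels it with the origin at about x = -108 mm of the rack; friction holds it there
- round_tray: fixed round aluminium tray on the side opposite the rack, 210 mm outside diameter, rim 5 mm thick and 16 mm high; floor 6 mm above the desk; origin at the centre of its underside
- anvil: bystander: black steel anvil block 55 x 55 x 45 mm standing among the tins; origin at the centre of its underside
- whetstone: bystander: grey whetstone 50 x 130 x 22 mm lying behind the tins; origin at the centre of its underside
- tin_a: closed round nib tin, plain tinplate with a darker lid band, 60 mm diameter (61 mm at the lid), 60 mm tall, all tins alike to the eye; origin at the centre of its underside, z up. Either full of nibs (0.35 to 0.49 kg) or empty (0.07 to 0.11 kg): only its weight tells. May be absent
- tin_b: closed round nib tin, plain tinplate with a darker lid band, 60 mm diameter (61 mm at the lid), 60 mm tall, all tins alike to the eye; origin at the centre of its underside, z up. Either full of nibs (0.35 to 0.49 kg) or empty (0.07 to 0.11 kg): only its weight tells. May be absent
- tin_c: closed round nib tin, plain tinplate with a darker lid band, 60 mm diameter (61 mm at the lid), 60 mm tall, all tins alike to the eye; origin at the centre of its underside, z up. Either full of nibs (0.35 to 0.49 kg) or empty (0.07 to 0.11 kg): only its weight tells. May be absent
- tin_d: closed round nib tin, plain tinplate with a darker lid band, 60 mm diameter (61 mm at the lid), 60 mm tall, all tins alike to the eye; origin at the centre of its underside, z up. Either full of nibs (0.35 to 0.49 kg) or empty (0.07 to 0.11 kg): only its weight tells. May be absent
- tin_e: closed round nib tin, plain tinplate with a darker lid band, 60 mm diameter (61 mm at the lid), 60 mm tall, all tins alike to the eye; origin at the centre of its underside, z up. Either full of nibs (0.35 to 0.49 kg) or empty (0.07 to 0.11 kg): only its weight tells. May be absent
- tin_f: closed round nib tin, plain tinplate with a darker lid band, 60 mm diameter (61 mm at the lid), 60 mm tall, all tins alike to the eye; origin at the centre of its underside, z up. Either full of nibs (0.35 to 0.49 kg) or empty (0.07 to 0.11 kg): only its weight tells. May be absent
Mind the look-alikes: they are no part of the job. What is shaped like the tin_b but green is not meant.

How it is judged:
By the outcome, as a careful person would: the job done as asked, in the order asked, and still so for the second after the job is handed in, with the robot touching nothing.
Of tin_a, tin_b, tin_c, tin_d, tin_e, tin_f only 4 to 6 are there at a start; the rules pass over those that are not, and their reading is None.
At some moment in a run one of tin_a, tin_b, tin_c, tin_d, tin_e, tin_f may be knocked a few centimetres aside while the robot is not near it.
It also fails if it takes over 210 s, if anything falls off the work surface, if the arm or the gripper's body presses on something with over 40 N, if the wrist force passes 120 N, or if a joint passes its speed limit or range.

## Working session

There is one attempt and no reset: what is moved stays moved. The work goes in short steps, Python scripts to look and compute and a tool call to move; the robot and the scene stay as the last step left them, time stands still between calls to the robot, and variables do not carry over. Pictures are saved under pics/ and viewed, at most 14 in all, crops included, and the job is handed in when it is done.

Besides the shell and the picture viewer there is one more tool, called as a command line: name --argument value ..., lists and objects as JSON in quotes. move_arm: Moves the arm, as the interface text tells. Scaled input: -1 to 1 covers 25 mm each way for a shift and 30 degrees each way for a turn. Its arguments: {"type":"object","properties":{"targets":{"type":"array"},"claw":{"type":"number"},"newtons":{"type":"number"}},"required":["targets"]}

```bash
ls; mkdir -p pics
python3 - <<'E'
from station import sensors,cams,order,manip
import cv2
for n in("scene","top"):
    m=cams.camera_model(n);print(n,{k:(v if k!='extrinsics' else [list(map(lambda x:round(float(x),3),r)) for r in v]) for k,v in m.items()})
    cv2.imwrite(f"pics/{n}0.png",cams.snapshot(n)[:,:,::-1])
s=sensors.sense();print(s);print(manip.grasp_offset)
E
```

```text
pics
scene {'fx': 418.2671824298365, 'fy': 418.2671824298365, 'cx': 318.07928147621845, 'cy': 192.05103437417907, 'distortion': array([-0.07078692,  0.        ,  0.        ,  0.        ,  0.        ]), 'extrinsics': [[0.155, 0.988, -0.004, -0.121], [0.803, -0.128, -0.582, -0.404], [-0.575, 0.087, -0.814, 1.345], [0.0, 0.0, 0.0, 1.0]]}
top {'fx': 387.2933669912916, 'fy': 387.2933669912916, 'cx': 319.356275914993, 'cy': 200.55002444732224, 'distortion': array([-0.03473385,  0.        ,  0.        ,  0.        ,  0.        ]), 'extrinsics': [[0.061, -0.998, -0.004, -0.01], [-0.978, -0.059, -0.201, 0.587], [0.2, 0.016, -0.98, 0.836], [0.0, 0.0, 0.0, 1.0]]}
{'t': 0.1, 'q': array([-1.41449447e+00,  5.28359255e-01,  1.43376844e+00, -4.46249911e-05,
        1.18143269e+00, -1.78483382e-01]), 'qd': array([ 0.00232593, -0.00105751, -0.00234536,  0.00099814, -0.00093842,
        0.00062379]), 'tau': array([ 1.15813987e-04, -4.43302274e+01, -1.78585911e+01, -2.41404323e-04,
        3.88309956e-03, -1.62742123e-05]), 'tcp_pos': array([ 0.20527693, -0.58963849,  0.23044188]), 'tool_rot': array([ 9.86020647e-01,  1.66620271e-01, -9.72117714e-06, -9.84037195e-04]), 'force': array([-0.01307298,  0.18635141, -0.73526655]), 'ft_torque': array([0.02140917, 0.00798896, 0.05786625]), 'gripper_force': 0.0, 'finger_gap': 1.0030002262533646}
0.0187
```

View pics/top0.png

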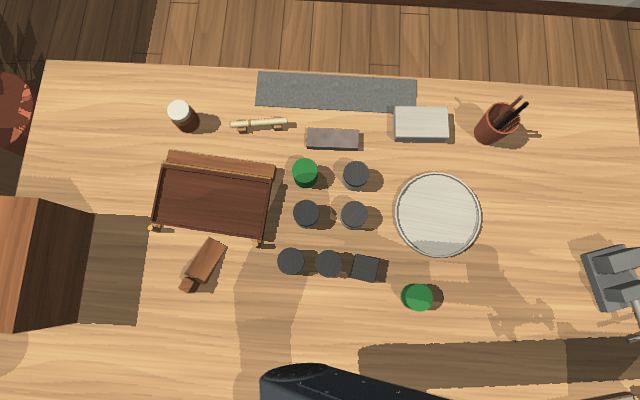

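View pics/scene0.png

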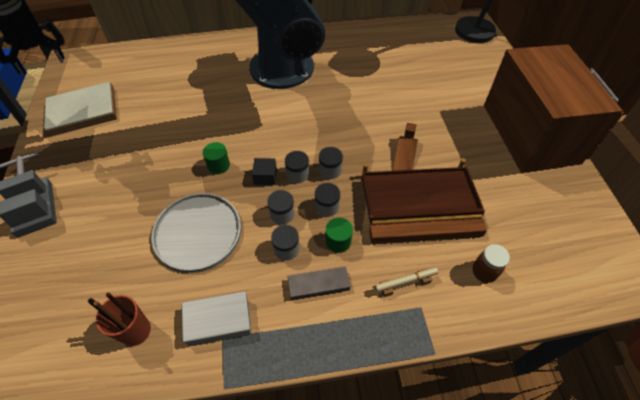

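Tins (dark lids) in the top view are at about (356,174), (306,214), (355,214), (291,261) and (329,263). The look-alikes are the green tins at (305,172) and (418,297) and the square black anvil at (366,267). The wedge is the brown block with its handle at (188,285), and the rack is at (213,200). I'll check this in one close crop.

```bash
cat > h.py <<'E'
import numpy as np, cv2
from station import sensors,cams,order,manip
def ray(n,uv):
    m=cams.camera_model(n);K=np.array([[m['fx'],0,m['cx']],[0,m['fy'],m['cy']],[0,0,1]])
    p=cv2.undistortPoints(np.array(uv,float).reshape(-1,1,2),K,np.array(m['distortion'])).reshape(-1,2)
    E=np.array(m['extrinsics']);R,t=E[:3,:3],E[:3,3]
    return -R.T@t,np.c_[p,np.ones(len(p))]@R
def w(n,uv,z):
    c,d=ray(n,uv);return c+d*((z-c[2])/d[:,2])[:,None]
def px(n,X):
    m=cams.camera_model(n);K=np.array([[m['fx'],0,m['cx']],[0,m['fy'],m['cy']],[0,0,1]]);E=np.array(m['extrinsics'])
    return cv2.projectPoints(np.array(X,float).reshape(-1,1,3),cv2.Rodrigues(E[:3,:3])[0],E[:3,3],K,np.array(m['distortion']))[0].reshape(-1,2)
def crop(n,x0,y0,x1,y1,s,f):
    im=cams.snapshot(n)[:,:,::-1];cv2.imwrite(f,cv2.resize(im[y0:y1,x0:x1],None,fx=s,fy=s,interpolation=cv2.INTER_CUBIC));return im
def lids(n="top"):
    im=cams.snapshot(n);h=cv2.cvtColor(im,cv2.COLOR_RGB2HSV)
    k=((h[...,2]<85)&(h[...,1]<95)).astype(np.uint8)
    k=cv2.morphologyEx(k,cv2.MORPH_OPEN,np.ones((5,5)))
    out=[]
    for c in cv2.findContours(k,cv2.RETR_EXTERNAL,cv2.CHAIN_APPROX_NONE)[0]:
        a=cv2.contourArea(c)
        if 200<a<1500:
            (x,y),r=cv2.minEnclosingCircle(c);out.append((round(x,1),round(y,1),round(r,1),a,w(n,[(x,y)],.06)[0].round(3)))
    return out
def st():
    s=sensors.sense();print(round(s['t'],2),s['tcp_pos'].round(4),s['force'].round(2),s['finger_gap'],s['gripper_force'])
E
python3 - <<'E'
from h import *
crop("top",140,140,400,310,3,"pics/c1.png")
for l in lids():print(l)
print(w("top",[(155,228),(262,242)],.048), w("top",[(188,285)],.058))
E
```

```text
(365.5, 267.7, 15.8, 527.0, array([ 0.44 , -0.087,  0.06 ]))
(328.9, 263.0, 13.5, 533.0, array([ 0.445, -0.005,  0.06 ]))
(291.2, 261.2, 14.2, 552.5, array([0.444, 0.08 , 0.06 ]))
(306.4, 213.8, 14.3, 543.5, array([0.554, 0.053, 0.06 ]))
[[0.50088851 0.40300587 0.048     ]
 [0.48409832 0.15079386 0.048     ]] [[0.37732347 0.30596509 0.058     ]]
```

View pics/c1.png

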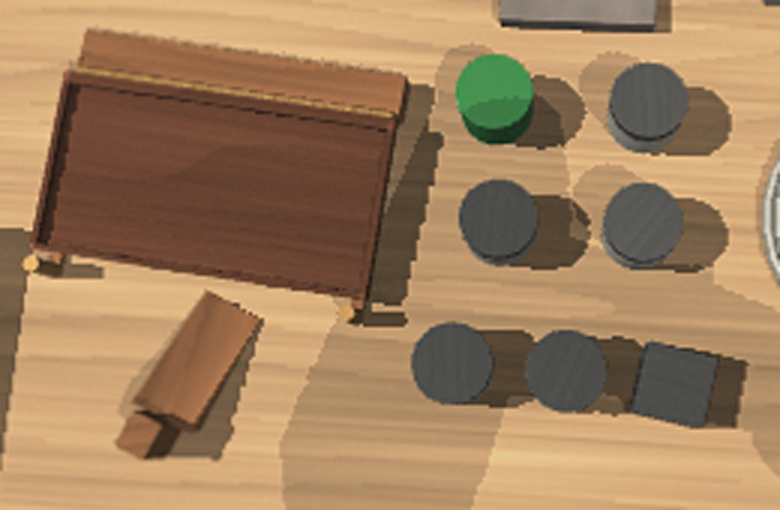

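The crop shows five grey-lidded tins. The anvil is the square at crop (678,384) and the green tin is at (494,90). The posts are at crop (30,263) and (348,314), the wedge handle top at (146,434), and its tip edge runs from (208,291) to (263,320).

Run:
```python
from h import *
f=lambda l:[(140+a/3,140+b/3) for a,b in l]
p=w("top",f([(30,263),(348,314)]),.048);print("posts",p)
yh=(p[0]-p[1])[:2];print("sep",np.linalg.norm(yh));yh/=np.linalg.norm(yh);xh=np.array([yh[1],-yh[0]]);print("rack yaw",np.degrees(np.arctan2(xh[1],xh[0])))
o=p.mean(0)[:2]+.088*xh;print("rack o",o,"leafmid",o,"wedge goal",o-.108*xh, 'xh',xh)
tip=w("top",f([(208,291),(263,320)]),.003);hi=w("top",f([(133,402),(190,427)]),.033);h=w("top",f([(146,434)]),.058)
print("tip",tip,"hi",hi,"handle",h)
d=(tip.mean(0)-hi.mean(0))[:2];print("wedge yaw",np.degrees(np.arctan2(d[1],d[0])),np.linalg.norm(d));d/=np.linalg.norm(d)
print("o from tip",tip.mean(0)[:2]-.115*d,"from hi",hi.mean(0)[:2]-.015*d)
print("tins",w("top",f([(452,363),(566,371),(499,218),(643,222),(648,101)]),.06).round(3))
print("tray",w("top",[(438,215)],.016),"mats")
# rest: scene check posts/handle
print("px scene",px("scene",[*p,h[0]]))
```

```text
posts [[0.50092567 0.41490342 0.048     ]
 [0.47715938 0.16400518 0.048     ]]
sep 0.2520213460257985
rack yaw -5.411188266081124
rack o [0.57665036 0.28115566] leafmid [0.57665036 0.28115566] wedge goal [0.46913165 0.29134035] xh [ 0.99554357 -0.09430272]
tip [[0.4920956  0.28668893 0.003     ]
 [0.47164085 0.23963116 0.003     ]] hi [[0.40062588 0.32596475 0.033     ]
 [0.38475811 0.27968513 0.033     ]] handle [[0.37814734 0.30455769 0.058     ]]
wedge yaw -23.979127270693574 0.09759971107365696
o from tip [0.37679346 0.30989649] from hi [0.37898659 0.308921  ]
tins [[ 0.445  0.081  0.06 ]
 [ 0.444 -0.004  0.06 ]
 [ 0.556  0.053  0.06 ]
 [ 0.56  -0.057  0.06 ]
 [ 0.656 -0.057  0.06 ]]
tray [[ 0.5771457  -0.26207234  0.016     ]] mats
px scene [[462.26118978 159.53544921]
 [364.03184953 164.26881967]
 [407.75594602 127.01469372]]
```

move_arm --targets '[{"dx": 1,"dy": 1,"rz": 0.114},{"dx": 1,"dy": 1,"rz": 0.114},{"dx": 1,"dy": 1,"rz": 0.114},{"dx": 1,"dy": 1,"rz": 0.114},{"dx": 1,"dy": 1,"rz": 0.114},{"dx": 1,"dy": 1,"rz": 0.114},{"dx": 1,"dy": 1,"rz": 0.114},{"dx": 1,"dy": 1,"rz": 0.114},{"dx": 1,"dy": 1,"rz": 0.114},{"dx": 1,"dy": 1,"rz": 0.114}]' --claw 100 --newtons 40

```text
schema error: expected keys dx, dy, dz, rx, ry, rz
```

move_arm --targets '[{"dy": 1,"rz": 0.114},{"dy": 1,"rz": 0.114},{"dy": 1,"rz": 0.114},{"dy": 1,"rz": 0.114},{"dy": 1,"rz": 0.114},{"dy": 1,"rz": 0.114},{"dy": 1,"rz": 0.114},{"dy": 1,"rz": 0.114},{"dy": 1,"rz": 0.114},{"dy": 1,"rz": 0.114}]'

```text
schema error: expected keys dx, dy, dz, rx, ry, rz
```

move_arm --targets '[{"dy": 1,"rz": 0.114},{"dy": 1,"rz": 0.114},{"dy": 1,"rz": 0.114},{"dy": 1,"rz": 0.114},{"dy": 1,"rz": 0.114},{"dy": 1,"rz": 0.114},{"dy": 1,"rz": 0.114},{"dy": 1,"rz": 0.114},{"dy": 1,"rz": 0.114},{"dy": 1,"rz": 0.114}]'

```text
schema error: expected keys dx, dy, dz, rx, ry, rz
```

move_arm --targets '[{"dx": -0.308,"dy": 0.592,"dz": -0.444,"rz": 0.114},{"dx": -0.308,"dy": 0.592,"dz": -0.444,"rz": 0.114},{"dx": -0.308,"dy": 0.592,"dz": -0.444,"rz": 0.114},{"dx": -0.308,"dy": 0.592,"dz": -0.444,"rz": 0.114},{"dx": -0.308,"dy": 0.592,"dz": -0.444,"rz": 0.114},{"dx": -0.308,"dy": 0.592,"dz": -0.444,"rz": 0.114},{"dx": -0.308,"dy": 0.592,"dz": -0.444,"rz": 0.114},{"dx": -0.308,"dy": 0.592,"dz": -0.444,"rz": 0.114},{"dx": -0.308,"dy": 0.592,"dz": -0.444,"rz": 0.114},{"dx": -0.308,"dy": 0.592,"dz": -0.444,"rz": 0.114}]'

```text
schema error: expected keys dx, dy, dz, rx, ry, rz
```

move_arm --targets '[{"dx": 1,"dy": 1,"dz": 0,"rx": 0,"ry": 0,"rz": 0.114},{"dx": 1,"dy": 1,"dz": 0,"rx": 0,"ry": 0,"rz": 0.114},{"dx": 1,"dy": 1,"dz": 0,"rx": 0,"ry": 0,"rz": 0.114},{"dx": 1,"dy": 1,"dz": 0,"rx": 0,"ry": 0,"rz": 0.114},{"dx": 1,"dy": 1,"dz": 0,"rx": 0,"ry": 0,"rz": 0.114},{"dx": 1,"dy": 1,"dz": 0,"rx": 0,"ry": 0,"rz": 0.114},{"dx": 1,"dy": 1,"dz": 0,"rx": 0,"ry": 0,"rz": 0.114},{"dx": 1,"dy": 1,"dz": 0,"rx": 0,"ry": 0,"rz": 0.114},{"dx": 1,"dy": 1,"dz": 0,"rx": 0,"ry": 0,"rz": 0.114},{"dx": 1,"dy": 1,"dz": 0,"rx": 0,"ry": 0,"rz": 0.114}]' --claw 100 --newtons 40

```text
t: 1.45
tcp_pos: [0.4561, -0.3393, 0.2312]
tool_rot: [0.893, 0.45, -0.0, -0.0]
force: [-0.3, -0.1, 0.4]
finger_gap: 1.001
gripper_force: 0.0
```

move_arm --targets '[{"dx": 0,"dy": 1,"dz": 0,"rx": 0,"ry": 0,"rz": 0.114},{"dx": 0,"dy": 1,"dz": 0,"rx": 0,"ry": 0,"rz": 0.114},{"dx": 0,"dy": 1,"dz": 0,"rx": 0,"ry": 0,"rz": 0.114},{"dx": 0,"dy": 1,"dz": 0,"rx": 0,"ry": 0,"rz": 0.114},{"dx": 0,"dy": 1,"dz": 0,"rx": 0,"ry": 0,"rz": 0.114},{"dx": 0,"dy": 1,"dz": 0,"rx": 0,"ry": 0,"rz": 0.114},{"dx": 0,"dy": 1,"dz": 0,"rx": 0,"ry": 0,"rz": 0.114},{"dx": 0,"dy": 1,"dz": 0,"rx": 0,"ry": 0,"rz": 0.114},{"dx": 0,"dy": 1,"dz": 0,"rx": 0,"ry": 0,"rz": 0.114},{"dx": 0,"dy": 1,"dz": 0,"rx": 0,"ry": 0,"rz": 0.114}]'

```text
t: 2.7
tcp_pos: [0.4549, -0.0889, 0.2315]
tool_rot: [0.721, 0.693, 0.0, 0.0]
force: [-0.1, 0.7, 0.7]
finger_gap: 0.998
gripper_force: 0.0
```

move_arm --targets '[{"dx": 0,"dy": 1,"dz": 0,"rx": 0,"ry": 0,"rz": 0.114},{"dx": 0,"dy": 1,"dz": 0,"rx": 0,"ry": 0,"rz": 0.114},{"dx": 0,"dy": 1,"dz": 0,"rx": 0,"ry": 0,"rz": 0.114},{"dx": 0,"dy": 1,"dz": 0,"rx": 0,"ry": 0,"rz": 0.114},{"dx": 0,"dy": 1,"dz": 0,"rx": 0,"ry": 0,"rz": 0.114},{"dx": 0,"dy": 1,"dz": 0,"rx": 0,"ry": 0,"rz": 0.114},{"dx": 0,"dy": 1,"dz": 0,"rx": 0,"ry": 0,"rz": 0.114},{"dx": 0,"dy": 1,"dz": 0,"rx": 0,"ry": 0,"rz": 0.114},{"dx": 0,"dy": 1,"dz": 0,"rx": 0,"ry": 0,"rz": 0.114},{"dx": 0,"dy": 1,"dz": 0,"rx": 0,"ry": 0,"rz": 0.114}]'

```text
t: 3.95
tcp_pos: [0.4546, 0.1609, 0.2315]
tool_rot: [0.485, 0.875, 0.0, 0.0]
force: [-0.1, -0.4, -1.2]
finger_gap: 0.998
gripper_force: 0.0
```

move_arm --targets '[{"dx": -0.308,"dy": 0.592,"dz": -0.444,"rx": 0,"ry": 0,"rz": 0.114},{"dx": -0.308,"dy": 0.592,"dz": -0.444,"rx": 0,"ry": 0,"rz": 0.114},{"dx": -0.308,"dy": 0.592,"dz": -0.444,"rx": 0,"ry": 0,"rz": 0.114},{"dx": -0.308,"dy": 0.592,"dz": -0.444,"rx": 0,"ry": 0,"rz": 0.114},{"dx": -0.308,"dy": 0.592,"dz": -0.444,"rx": 0,"ry": 0,"rz": 0.114},{"dx": -0.308,"dy": 0.592,"dz": -0.444,"rx": 0,"ry": 0,"rz": 0.114},{"dx": -0.308,"dy": 0.592,"dz": -0.444,"rx": 0,"ry": 0,"rz": 0.114},{"dx": -0.308,"dy": 0.592,"dz": -0.444,"rx": 0,"ry": 0,"rz": 0.114},{"dx": -0.308,"dy": 0.592,"dz": -0.444,"rx": 0,"ry": 0,"rz": 0.114},{"dx": -0.308,"dy": 0.592,"dz": -0.444,"rx": 0,"ry": 0,"rz": 0.114}]'

```text
t: 5.2
tcp_pos: [0.3779, 0.3088, 0.1196]
tool_rot: [0.206, 0.979, 0.0, 0.0]
force: [-0.1, -0.4, -0.5]
finger_gap: 0.998
gripper_force: 0.0
```

move_arm --targets '[{"dx": 0,"dy": 0,"dz": -0.473,"rx": 0,"ry": 0,"rz": 0},{"dx": 0,"dy": 0,"dz": -0.473,"rx": 0,"ry": 0,"rz": 0},{"dx": 0,"dy": 0,"dz": -0.473,"rx": 0,"ry": 0,"rz": 0},{"dx": 0,"dy": 0,"dz": -0.473,"rx": 0,"ry": 0,"rz": 0},{"dx": 0,"dy": 0,"dz": -0.473,"rx": 0,"ry": 0,"rz": 0},{"dx": 0,"dy": 0,"dz": -0.473,"rx": 0,"ry": 0,"rz": 0},{"dx": 0,"dy": 0,"dz": -0.473,"rx": 0,"ry": 0,"rz": 0},{"dx": 0,"dy": 0,"dz": -0.473,"rx": 0,"ry": 0,"rz": 0},{"dx": 0,"dy": 0,"dz": 0,"rx": 0,"ry": 0,"rz": 0},{"dx": 0,"dy": 0,"dz": 0,"rx": 0,"ry": 0,"rz": 0}]'

```text
t: 6.45
tcp_pos: [0.3785, 0.3078, 0.0257]
tool_rot: [0.208, 0.978, 0.0, 0.0]
force: [0.4, -0.1, 0.3]
finger_gap: 0.999
gripper_force: 0.0
```

move_arm --targets '[{"dx": 0,"dy": 0,"dz": 0,"rx": 0,"ry": 0,"rz": 0},{"dx": 0,"dy": 0,"dz": 0,"rx": 0,"ry": 0,"rz": 0},{"dx": 0,"dy": 0,"dz": 0,"rx": 0,"ry": 0,"rz": 0},{"dx": 0,"dy": 0,"dz": 0,"rx": 0,"ry": 0,"rz": 0},{"dx": 0,"dy": 0,"dz": 0,"rx": 0,"ry": 0,"rz": 0},{"dx": 0,"dy": 0,"dz": 0,"rx": 0,"ry": 0,"rz": 0},{"dx": 0,"dy": 0,"dz": 0,"rx": 0,"ry": 0,"rz": 0},{"dx": 0,"dy": 0,"dz": 0,"rx": 0,"ry": 0,"rz": 0},{"dx": 0,"dy": 0,"dz": 0,"rx": 0,"ry": 0,"rz": 0},{"dx": 0,"dy": 0,"dz": 0,"rx": 0,"ry": 0,"rz": 0}]' --claw 0

```text
t: 7.7
tcp_pos: [0.3788, 0.308, 0.0261]
tool_rot: [0.208, 0.978, 0.0, 0.0]
force: [-0.4, 0.9, 5.6]
finger_gap: 0.296
gripper_force: 40.1
```

move_arm --targets '[{"dx": 0,"dy": -0.035,"dz": 0,"rx": 0,"ry": 0,"rz": 0.069},{"dx": 0,"dy": -0.035,"dz": 0,"rx": 0,"ry": 0,"rz": 0.069},{"dx": 0,"dy": -0.035,"dz": 0,"rx": 0,"ry": 0,"rz": 0.069},{"dx": 0,"dy": -0.035,"dz": 0,"rx": 0,"ry": 0,"rz": 0.069},{"dx": 0,"dy": -0.035,"dz": 0,"rx": 0,"ry": 0,"rz": 0.069},{"dx": 0,"dy": -0.035,"dz": 0,"rx": 0,"ry": 0,"rz": 0.069},{"dx": 0,"dy": -0.035,"dz": 0,"rx": 0,"ry": 0,"rz": 0.069},{"dx": 0,"dy": -0.035,"dz": 0,"rx": 0,"ry": 0,"rz": 0.069},{"dx": 0,"dy": -0.035,"dz": 0,"rx": 0,"ry": 0,"rz": 0.069},{"dx": 0,"dy": 0,"dz": 0,"rx": 0,"ry": 0,"rz": 0}]'

```text
t: 8.95
tcp_pos: [0.3785, 0.2998, 0.0261]
tool_rot: [0.047, 0.999, 0.0, 0.0]
force: [-1.0, -0.1, 7.3]
finger_gap: 0.298
gripper_force: 40.9
```

Run:
```python
from h import *
st();crop("top",130,130,330,310,3,"pics/c2.png")
```

```text
8.95 [0.3785 0.2998 0.0261] [-0.99 -0.05  7.25] 0.2978400178025314 40.85541307926178
```

View pics/c2.png

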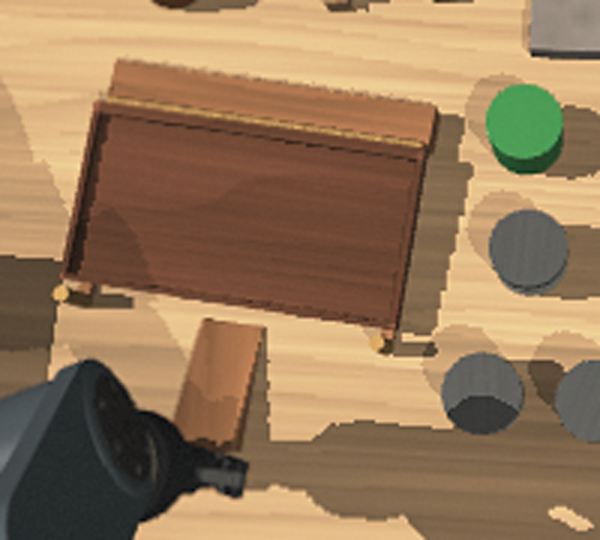

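The wedge at crop (225,385) is now square to the rack front, with its tip edge from (203,320) to (266,327). Pushing it in.

move_arm --targets '[{"dx": 0.2,"dy": -0.019,"dz": 0,"rx": 0,"ry": 0,"rz": 0},{"dx": 0.2,"dy": -0.019,"dz": 0,"rx": 0,"ry": 0,"rz": 0},{"dx": 0.2,"dy": -0.019,"dz": 0,"rx": 0,"ry": 0,"rz": 0},{"dx": 0.2,"dy": -0.019,"dz": 0,"rx": 0,"ry": 0,"rz": 0},{"dx": 0.2,"dy": -0.019,"dz": 0,"rx": 0,"ry": 0,"rz": 0},{"dx": 0.2,"dy": -0.019,"dz": 0,"rx": 0,"ry": 0,"rz": 0},{"dx": 0.2,"dy": -0.019,"dz": 0,"rx": 0,"ry": 0,"rz": 0},{"dx": 0.2,"dy": -0.019,"dz": 0,"rx": 0,"ry": 0,"rz": 0},{"dx": 0.2,"dy": -0.019,"dz": 0,"rx": 0,"ry": 0,"rz": 0},{"dx": 0.2,"dy": -0.019,"dz": 0,"rx": 0,"ry": 0,"rz": 0}]'

```text
t: 10.25
tcp_pos: [0.4238, 0.294, 0.0262]
tool_rot: [0.047, 0.999, -0.002, -0.004]
force: [-7.7, 0.6, 12.2]
finger_gap: 0.301
gripper_force: 41.6
```

move_arm --targets '[{"dx": 0.15,"dy": -0.014,"dz": 0,"rx": 0,"ry": 0,"rz": 0},{"dx": 0.15,"dy": -0.014,"dz": 0,"rx": 0,"ry": 0,"rz": 0},{"dx": 0.15,"dy": -0.014,"dz": 0,"rx": 0,"ry": 0,"rz": 0},{"dx": 0.15,"dy": -0.014,"dz": 0,"rx": 0,"ry": 0,"rz": 0},{"dx": 0.15,"dy": -0.014,"dz": 0,"rx": 0,"ry": 0,"rz": 0},{"dx": 0.15,"dy": -0.014,"dz": 0,"rx": 0,"ry": 0,"rz": 0},{"dx": 0.15,"dy": -0.014,"dz": 0,"rx": 0,"ry": 0,"rz": 0},{"dx": 0.15,"dy": -0.014,"dz": 0,"rx": 0,"ry": 0,"rz": 0},{"dx": 0.15,"dy": -0.014,"dz": 0,"rx": 0,"ry": 0,"rz": 0},{"dx": 0.15,"dy": -0.014,"dz": 0,"rx": 0,"ry": 0,"rz": 0}]'

```text
t: 11.5
tcp_pos: [0.4568, 0.2901, 0.026]
tool_rot: [0.047, 0.999, -0.003, -0.008]
force: [-15.7, -0.2, 18.5]
finger_gap: 0.301
gripper_force: 39.6
```

Run:
```python
from h import *
st();a=cams.snapshot("top")[:,:,::-1];b=cams.snapshot("scene")[:,:,::-1]
r=lambda i,x0,y0,x1,y1:cv2.resize(i[y0:y1,x0:x1],None,fx=5,fy=5,interpolation=cv2.INTER_CUBIC)
cv2.imwrite("pics/c3.png",np.vstack([r(a,140,195,290,260),r(b,345,130,495,184)]))
```

```text
11.5 [0.4568 0.2901 0.026 ] [-15.72  -0.19  18.53] 0.3014229041835965 39.642210602760315
```

View pics/c3.png

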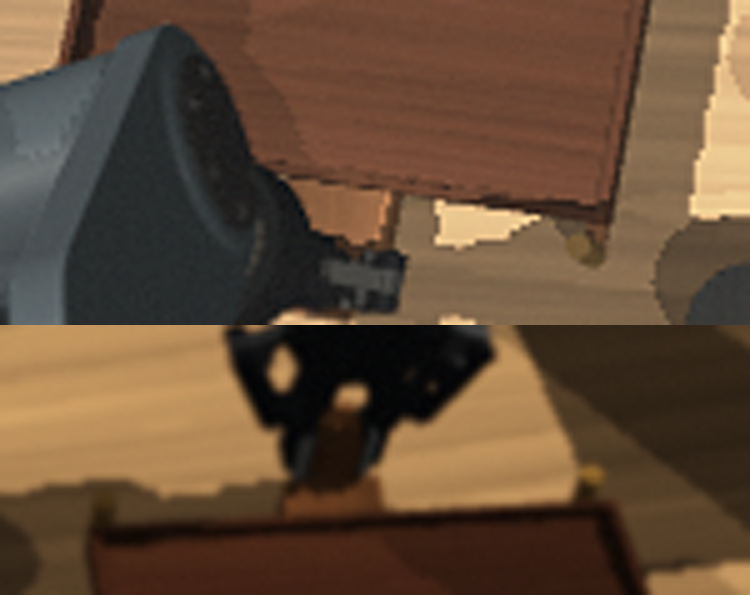

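```bash
cat >> h.py <<'E'
def tri(a,b):
    c1,d1=ray("top",[a]);c2,d2=ray("scene",[b]);d1,d2=d1[0],d2[0]
    s=np.linalg.lstsq(np.c_[d1,-d2],c2-c1,rcond=None)[0];p,q=c1+s[0]*d1,c2+s[1]*d2
    return ((p+q)/2).round(4),np.linalg.norm(p-q).round(4)
E
python3 - <<'E'
from h import *
print(tri((261.6,237.4),(363.4,171)),tri((257,243),(365.6,164)))
o=np.array([.57665,.28116]);xh=np.array([.99554,-.0943]);yh=np.array([.0943,.99554])
for z,x in((.036,-.075),(.042,-.075),(.048,-.075)):
    P=[[*(o+x*xh+s*.135*yh),z] for s in(-1,1)]
    print(z,px("top",P).round(1).tolist(),px("scene",P).round(1).tolist())
P=[[*(o-.088*xh+s*.125*yh),.048] for s in(-1,1)];print(px("top",P),px("scene",P))
E
```

```text
(array([0.4953, 0.1559, 0.0445]), np.float64(0.0054)) (array([0.481 , 0.1639, 0.0531]), np.float64(0.0054))
0.036 [[261.7, 240.2], [149.8, 222.4]] [[360.7, 171.5], [465.7, 166.3]]
0.042 [[261.3, 239.9], [148.7, 222.0]] [[360.9, 170.0], [466.4, 164.8]]
0.048 [[260.9, 239.7], [147.6, 221.6]] [[361.1, 168.5], [467.1, 163.3]]
[[255.56571556 244.59768358]
 [150.41524734 227.73417436]] [[364.43453199 164.24895151]
 [461.87700707 159.55332342]]
```

move_arm --targets '[{"dx": 0,"dy": 0,"dz": 0.03,"rx": 0,"ry": 0,"rz": 0},{"dx": 0,"dy": 0,"dz": 0.03,"rx": 0,"ry": 0,"rz": 0},{"dx": 0.05,"dy": -0.005,"dz": 0,"rx": 0,"ry": 0,"rz": 0},{"dx": 0.05,"dy": -0.005,"dz": 0,"rx": 0,"ry": 0,"rz": 0},{"dx": 0.05,"dy": -0.005,"dz": 0,"rx": 0,"ry": 0,"rz": 0},{"dx": 0.05,"dy": -0.005,"dz": 0,"rx": 0,"ry": 0,"rz": 0},{"dx": 0,"dy": 0,"dz": 0,"rx": 0,"ry": 0,"rz": 0},{"dx": 0,"dy": 0,"dz": 0,"rx": 0,"ry": 0,"rz": 0},{"dx": 0,"dy": 0,"dz": 0,"rx": 0,"ry": 0,"rz": 0},{"dx": 0,"dy": 0,"dz": 0,"rx": 0,"ry": 0,"rz": 0}]'

```text
t: 12.85
tcp_pos: [0.4714, 0.2911, 0.0274]
tool_rot: [0.047, 0.999, 0.0, 0.001]
force: [-1.5, -0.2, -3.5]
finger_gap: 0.299
gripper_force: 39.4
```

move_arm --targets '[{"dx": 0,"dy": 0,"dz": 0,"rx": 0,"ry": 0,"rz": 0},{"dx": 0,"dy": 0,"dz": 0,"rx": 0,"ry": 0,"rz": 0},{"dx": 0,"dy": 0,"dz": 0,"rx": 0,"ry": 0,"rz": 0},{"dx": 0,"dy": 0,"dz": 0,"rx": 0,"ry": 0,"rz": 0},{"dx": 0,"dy": 0,"dz": 0,"rx": 0,"ry": 0,"rz": 0},{"dx": 0,"dy": 0,"dz": 0.5,"rx": 0,"ry": 0,"rz": 0},{"dx": 0,"dy": 0,"dz": 1,"rx": 0,"ry": 0,"rz": 0},{"dx": 0,"dy": 0,"dz": 1,"rx": 0,"ry": 0,"rz": 0},{"dx": 0,"dy": 0,"dz": 1,"rx": 0,"ry": 0,"rz": 0},{"dx": 0,"dy": 0,"dz": 0.5,"rx": 0,"ry": 0,"rz": 0}]' --claw 70

```text
t: 14.1
tcp_pos: [0.4716, 0.2914, 0.1293]
tool_rot: [0.047, 0.999, 0.001, 0.001]
force: [-0.5, 0.2, -0.3]
finger_gap: 0.702
gripper_force: 0.0
```

move_arm --targets '[{"dx": -0.2,"dy": -1,"dz": 0,"rx": 0,"ry": 0,"rz": -0.15},{"dx": -0.2,"dy": -1,"dz": 0,"rx": 0,"ry": 0,"rz": -0.15},{"dx": -0.2,"dy": -1,"dz": 0,"rx": 0,"ry": 0,"rz": -0.15},{"dx": -0.2,"dy": -1,"dz": 0,"rx": 0,"ry": 0,"rz": -0.15},{"dx": -0.2,"dy": -1,"dz": 0,"rx": 0,"ry": 0,"rz": -0.15},{"dx": -0.2,"dy": -1,"dz": 0,"rx": 0,"ry": 0,"rz": -0.15},{"dx": -0.2,"dy": -1,"dz": 0,"rx": 0,"ry": 0,"rz": -0.15},{"dx": 0,"dy": -1,"dz": 0,"rx": 0,"ry": 0,"rz": -0.15},{"dx": 0,"dy": -1,"dz": 0,"rx": 0,"ry": 0,"rz": -0.15},{"dx": 0,"dy": 0,"dz": 0,"rx": 0,"ry": 0,"rz": 0}]'

```text
t: 15.35
tcp_pos: [0.436, 0.065, 0.1273]
tool_rot: [0.391, 0.92, -0.0, -0.0]
force: [-0.3, -0.3, -0.2]
finger_gap: 0.701
gripper_force: 0.0
```

Run:
```python
from h import *
st();a=cams.snapshot("top")[:,:,::-1];b=cams.snapshot("scene")[:,:,::-1];cv2.imwrite("pics/b1.png",b);cv2.imwrite("pics/a1.png",a)
b0=cv2.imread("pics/scene0.png")
r=lambda i,x0,y0,x1,y1:cv2.resize(i[y0:y1,x0:x1],None,fx=5,fy=5,interpolation=cv2.INTER_CUBIC)
cv2.imwrite("pics/c4.png",np.vstack([r(a,140,215,290,265),r(b,345,140,495,174),r(b0,345,140,495,174)]))
```

```text
15.35 [0.436  0.065  0.1273] [-0.34 -0.26 -0.18] 0.7005538334637542 0.0
```

View pics/c4.png

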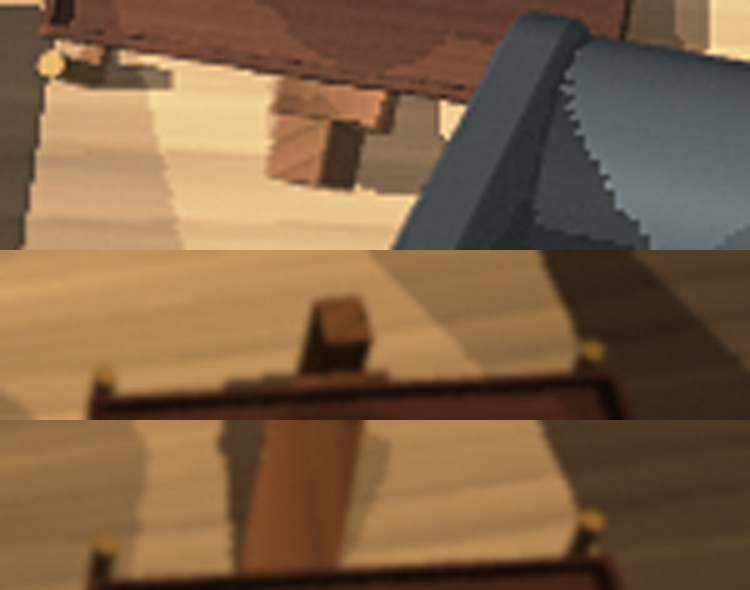

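The wedge handle top is at top-view pixel (199.8,245) and scene pixel (413.4,154.2). The rim has risen relative to the first picture, so I'll measure how much.

Run:
```python
from h import *
H=np.vstack([w("top",[(199.8,245)],.058),w("scene",[(413.4,154.2)],.058)]);print(H)
o=np.array([.57665,.28116]);xh=np.array([.99554,-.0943]);yh=np.array([.0943,.99554])
print([( (h[:2]-o)@xh,(h[:2]-o)@yh) for h in H])
g=[cv2.cvtColor(cv2.imread(f"pics/{n}.png"),cv2.COLOR_BGR2GRAY).astype(float) for n in("scene0","b1")]
def edge(i,c):
    col=cv2.resize(i[150:180,c:c+1],(1,300),interpolation=cv2.INTER_LINEAR)[:,0]
    t=(col[:60].mean()+20)/2
    return 150+np.argmax(col<t)/10-.45
for c in list(range(368,386,2))+list(range(424,458,4)): print(c,round(edge(g[0],c),2),round(edge(g[1],c),2),end='; ')
```

```text
[[0.46762769 0.29011027 0.058     ]
 [0.4724663  0.29193357 0.058     ]]
[(np.float64(-0.10938008307141474), np.float64(-0.0013704493187709766)), (np.float64(-0.10473498692470708), np.float64(0.0009009928419700687))]
368 171.55 168.55; 370 171.55 168.75; 372 171.75 168.65; 374 171.45 168.55; 376 171.35 168.35; 378 171.15 168.35; 380 171.05 168.15; 382 171.05 168.05; 384 170.85 168.05; 424 168.85 165.75; 428 168.75 165.65; 432 168.55 165.75; 436 168.25 165.75; 440 168.05 165.55; 444 167.85 165.05; 448 167.75 164.85; 452 167.45 164.65; 456 167.25 164.35;
```

move_arm --targets '[{"dx": 0.072,"dy": 0.128,"dz": 0,"rx": 0,"ry": 0,"rz": -0.293},{"dx": 0.072,"dy": 0.128,"dz": 0,"rx": 0,"ry": 0,"rz": -0.293},{"dx": 0.072,"dy": 0.128,"dz": 0,"rx": 0,"ry": 0,"rz": -0.293},{"dx": 0.072,"dy": 0.128,"dz": 0,"rx": 0,"ry": 0,"rz": -0.293},{"dx": 0.072,"dy": 0.128,"dz": 0,"rx": 0,"ry": 0,"rz": -0.293},{"dx": 0,"dy": 0,"dz": -0.9,"rx": 0,"ry": 0,"rz": 0},{"dx": 0,"dy": 0,"dz": -0.9,"rx": 0,"ry": 0,"rz": 0},{"dx": 0,"dy": 0,"dz": 0,"rx": 0,"ry": 0,"rz": 0},{"dx": 0,"dy": 0,"dz": 0,"rx": 0,"ry": 0,"rz": 0},{"dx": 0,"dy": 0,"dz": 0,"rx": 0,"ry": 0,"rz": 0}]' --claw 88

```text
t: 16.7
tcp_pos: [0.4454, 0.0824, 0.083]
tool_rot: [0.706, 0.708, 0.001, 0.001]
force: [0.5, 0.7, 0.5]
finger_gap: 0.878
gripper_force: 0.0
```

Run:
```python
from h import *
st();a=cams.snapshot("top")[:,:,::-1];b=cams.snapshot("scene")[:,:,::-1]
r=lambda i,x0,y0,x1,y1:cv2.resize(i[y0:y1,x0:x1],None,fx=4,fy=4,interpolation=cv2.INTER_CUBIC)
cv2.imwrite("pics/c5.png",np.hstack([r(a,250,190,390,310)[:, :400],r(b,265,120,365,240)]))
for l in lids():print(l)
```

```text
16.7 [0.4454 0.0824 0.083 ] [0.53 0.71 0.49] 0.8784762186663266 0.0
(363.8, 268.0, 16.5, 566.5, array([ 0.439, -0.083,  0.06 ]))
(328.2, 263.3, 13.6, 514.5, array([ 0.445, -0.003,  0.06 ]))
```

View pics/c5.png

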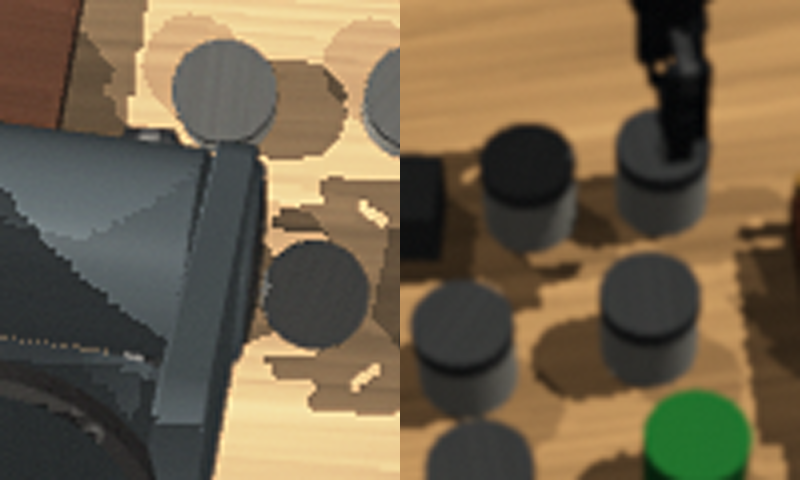

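The gripper is above tin 1, whose scene lid is at crop (662,140). The other tins haven't moved. I'll check the alignment by projecting.

Run:
```python
from h import *
q=px("scene",[[.445,.081,.06],[.4454+.04,.0824,.09],[.445,-.004,.06]]);print((q-[265,120])*4+[400,0])
# scene lid pixels measured in crop -> world
print(w("scene",[(265+262/4,120+140/4),(265+127/4,120+164/4),(265+250/4,120+294/4),(265+62/4,120+324/4)],.06).round(3))
```

```text
[[656.98782636 141.79679359]
 [671.71823777 159.63233639]
 [522.26655298 158.31633258]]
[[ 0.444  0.084  0.06 ]
 [ 0.45  -0.002  0.06 ]
 [ 0.56   0.057  0.06 ]
 [ 0.563 -0.054  0.06 ]]
```

move_arm --targets '[{"dx": 0,"dy": 0,"dz": -0.473,"rx": 0,"ry": 0,"rz": 0},{"dx": 0,"dy": 0,"dz": -0.473,"rx": 0,"ry": 0,"rz": 0},{"dx": 0,"dy": 0,"dz": -0.473,"rx": 0,"ry": 0,"rz": 0},{"dx": 0,"dy": 0,"dz": -0.473,"rx": 0,"ry": 0,"rz": 0},{"dx": 0,"dy": 0,"dz": -0.473,"rx": 0,"ry": 0,"rz": 0},{"dx": 0,"dy": 0,"dz": -0.473,"rx": 0,"ry": 0,"rz": 0},{"dx": 0,"dy": 0,"dz": 0,"rx": 0,"ry": 0,"rz": 0},{"dx": 0,"dy": 0,"dz": 0,"rx": 0,"ry": 0,"rz": 0},{"dx": 0,"dy": 0,"dz": 0,"rx": 0,"ry": 0,"rz": 0},{"dx": 0,"dy": 0,"dz": 0,"rx": 0,"ry": 0,"rz": 0}]'

```text
t: 18.1
tcp_pos: [0.4451, 0.0821, 0.0116]
tool_rot: [0.706, 0.708, 0.0, 0.0]
force: [-0.8, -0.1, -0.2]
finger_gap: 0.881
gripper_force: 0.0
```

move_arm --targets '[{"dx": 0,"dy": 0,"dz": 0,"rx": 0,"ry": 0,"rz": 0},{"dx": 0,"dy": 0,"dz": 0,"rx": 0,"ry": 0,"rz": 0},{"dx": 0,"dy": 0,"dz": 0,"rx": 0,"ry": 0,"rz": 0},{"dx": 0,"dy": 0,"dz": 0,"rx": 0,"ry": 0,"rz": 0},{"dx": 0,"dy": 0,"dz": 0,"rx": 0,"ry": 0,"rz": 0},{"dx": 0,"dy": 0,"dz": 0.3,"rx": 0,"ry": 0,"rz": 0},{"dx": 0,"dy": 0,"dz": 0.7,"rx": 0,"ry": 0,"rz": 0},{"dx": 0,"dy": 0,"dz": 1,"rx": 0,"ry": 0,"rz": 0},{"dx": 0,"dy": 0,"dz": 1,"rx": 0,"ry": 0,"rz": 0},{"dx": 0,"dy": 0,"dz": 1,"rx": 0,"ry": 0,"rz": 0}]' --claw 0

```text
t: 19.35
tcp_pos: [0.4442, 0.0822, 0.1119]
tool_rot: [0.706, 0.708, -0.0, -0.001]
force: [0.8, -0.4, -3.9]
finger_gap: 0.689
gripper_force: 44.4
```

move_arm --targets '[{"dx": 0,"dy": 0,"dz": 0,"rx": 0,"ry": 0,"rz": 0},{"dx": 0,"dy": 0,"dz": 0,"rx": 0,"ry": 0,"rz": 0},{"dx": 0,"dy": 0,"dz": 0,"rx": 0,"ry": 0,"rz": 0},{"dx": 0,"dy": 0,"dz": 0,"rx": 0,"ry": 0,"rz": 0},{"dx": 0,"dy": 0,"dz": 0,"rx": 0,"ry": 0,"rz": 0},{"dx": 0,"dy": 0,"dz": 0,"rx": 0,"ry": 0,"rz": 0},{"dx": 0,"dy": 0,"dz": 0,"rx": 0,"ry": 0,"rz": 0},{"dx": 0,"dy": 0,"dz": 0,"rx": 0,"ry": 0,"rz": 0},{"dx": 0,"dy": 0,"dz": 0,"rx": 0,"ry": 0,"rz": 0},{"dx": 0,"dy": 0,"dz": 0,"rx": 0,"ry": 0,"rz": 0}]'

```text
t: 20.6
tcp_pos: [0.4449, 0.0821, 0.1113]
tool_rot: [0.706, 0.708, 0.0, 0.0]
force: [0.6, 0.8, -5.1]
finger_gap: 0.696
gripper_force: 44.6
```

move_arm --targets '[{"dx": 0.457,"dy": 0.826,"dz": 0.1,"rx": 0,"ry": 0,"rz": 0},{"dx": 0.457,"dy": 0.826,"dz": 0,"rx": 0,"ry": 0,"rz": 0},{"dx": 0.457,"dy": 0.826,"dz": 0,"rx": 0,"ry": 0,"rz": 0},{"dx": 0.457,"dy": 0.826,"dz": 0,"rx": 0,"ry": 0,"rz": 0},{"dx": 0.457,"dy": 0.826,"dz": 0,"rx": 0,"ry": 0,"rz": 0},{"dx": 0.457,"dy": 0.826,"dz": 0,"rx": 0,"ry": 0,"rz": 0},{"dx": 0.457,"dy": 0.826,"dz": 0,"rx": 0,"ry": 0,"rz": 0},{"dx": 0.457,"dy": 0.826,"dz": 0,"rx": 0,"ry": 0,"rz": 0},{"dx": 0.457,"dy": 0.826,"dz": 0,"rx": 0,"ry": 0,"rz": 0},{"dx": 0.457,"dy": 0.826,"dz": 0,"rx": 0,"ry": 0,"rz": 0}]'

```text
t: 21.85
tcp_pos: [0.5589, 0.2891, 0.1132]
tool_rot: [0.706, 0.708, -0.001, -0.0]
force: [0.2, 0.4, -4.7]
finger_gap: 0.695
gripper_force: 44.5
```

move_arm --targets '[{"dx": 0.457,"dy": 0.826,"dz": 0,"rx": 0,"ry": 0,"rz": 0},{"dx": 0.457,"dy": 0.826,"dz": 0,"rx": 0,"ry": 0,"rz": 0},{"dx": 0.457,"dy": 0.826,"dz": 0,"rx": 0,"ry": 0,"rz": 0},{"dx": 0.457,"dy": 0.826,"dz": 0,"rx": 0,"ry": 0,"rz": 0},{"dx": 0,"dy": 0,"dz": 0,"rx": 0,"ry": 0,"rz": 0},{"dx": 0,"dy": 0,"dz": -0.4,"rx": 0,"ry": 0,"rz": 0},{"dx": 0,"dy": 0,"dz": -0.5,"rx": 0,"ry": 0,"rz": 0},{"dx": 0,"dy": 0,"dz": -0.5,"rx": 0,"ry": 0,"rz": 0},{"dx": 0,"dy": 0,"dz": -0.4,"rx": 0,"ry": 0,"rz": 0},{"dx": 0,"dy": 0,"dz": 0,"rx": 0,"ry": 0,"rz": 0}]'

```text
t: 23.1
tcp_pos: [0.6039, 0.3706, 0.0672]
tool_rot: [0.706, 0.708, -0.001, -0.001]
force: [-0.2, 0.6, -4.9]
finger_gap: 0.69
gripper_force: 44.5
```

move_arm --targets '[{"dx": 0,"dy": 0,"dz": -0.12,"rx": 0,"ry": 0,"rz": 0},{"dx": 0,"dy": 0,"dz": -0.12,"rx": 0,"ry": 0,"rz": 0},{"dx": 0,"dy": 0,"dz": -0.12,"rx": 0,"ry": 0,"rz": 0},{"dx": 0,"dy": 0,"dz": -0.12,"rx": 0,"ry": 0,"rz": 0},{"dx": 0,"dy": 0,"dz": -0.08,"rx": 0,"ry": 0,"rz": 0},{"dx": 0,"dy": 0,"dz": 0,"rx": 0,"ry": 0,"rz": 0},{"dx": 0,"dy": 0,"dz": 0,"rx": 0,"ry": 0,"rz": 0},{"dx": 0,"dy": 0,"dz": 0,"rx": 0,"ry": 0,"rz": 0},{"dx": 0,"dy": 0,"dz": 0,"rx": 0,"ry": 0,"rz": 0},{"dx": 0,"dy": 0,"dz": 0,"rx": 0,"ry": 0,"rz": 0}]'

```text
t: 24.35
tcp_pos: [0.6049, 0.3712, 0.0548]
tool_rot: [0.706, 0.708, 0.0, 0.0]
force: [0.1, -0.0, -4.0]
finger_gap: 0.695
gripper_force: 44.5
```

move_arm --targets '[{"dx": 0,"dy": 0,"dz": -0.04,"rx": 0,"ry": 0,"rz": 0},{"dx": 0,"dy": 0,"dz": -0.04,"rx": 0,"ry": 0,"rz": 0},{"dx": 0,"dy": 0,"dz": 0,"rx": 0,"ry": 0,"rz": 0},{"dx": 0,"dy": 0,"dz": 0,"rx": 0,"ry": 0,"rz": 0},{"dx": 0,"dy": 0,"dz": 0,"rx": 0,"ry": 0,"rz": 0},{"dx": 0,"dy": 0,"dz": 0,"rx": 0,"ry": 0,"rz": 0},{"dx": 0,"dy": 0,"dz": 0,"rx": 0,"ry": 0,"rz": 0},{"dx": 0,"dy": 0,"dz": 0,"rx": 0,"ry": 0,"rz": 0},{"dx": 0,"dy": 0,"dz": 0,"rx": 0,"ry": 0,"rz": 0},{"dx": 0,"dy": 0,"dz": 0,"rx": 0,"ry": 0,"rz": 0}]'

```text
t: 25.6
tcp_pos: [0.6048, 0.3712, 0.0527]
tool_rot: [0.706, 0.708, -0.0, 0.0]
force: [-0.3, -0.7, -4.6]
finger_gap: 0.692
gripper_force: 44.5
```

move_arm --targets '[{"dx": 0,"dy": 0,"dz": -0.04,"rx": 0,"ry": 0,"rz": 0},{"dx": 0,"dy": 0,"dz": -0.02,"rx": 0,"ry": 0,"rz": 0},{"dx": 0,"dy": 0,"dz": 0,"rx": 0,"ry": 0,"rz": 0},{"dx": 0,"dy": 0,"dz": 0,"rx": 0,"ry": 0,"rz": 0},{"dx": 0,"dy": 0,"dz": 0,"rx": 0,"ry": 0,"rz": 0},{"dx": 0,"dy": 0,"dz": 0,"rx": 0,"ry": 0,"rz": 0},{"dx": 0,"dy": 0,"dz": 0,"rx": 0,"ry": 0,"rz": 0},{"dx": 0,"dy": 0,"dz": 0,"rx": 0,"ry": 0,"rz": 0},{"dx": 0,"dy": 0,"dz": 0,"rx": 0,"ry": 0,"rz": 0},{"dx": 0,"dy": 0,"dz": 0,"rx": 0,"ry": 0,"rz": 0}]'

```text
t: 26.85
tcp_pos: [0.6049, 0.3713, 0.0518]
tool_rot: [0.706, 0.708, 0.0, 0.0]
force: [-2.6, -1.4, 5.9]
finger_gap: 0.687
gripper_force: 44.9
```

move_arm --targets '[{"dx": 0,"dy": 0,"dz": 0,"rx": 0,"ry": 0,"rz": 0},{"dx": 0,"dy": 0,"dz": 0,"rx": 0,"ry": 0,"rz": 0},{"dx": 0,"dy": 0,"dz": 0,"rx": 0,"ry": 0,"rz": 0},{"dx": 0,"dy": 0,"dz": 0,"rx": 0,"ry": 0,"rz": 0},{"dx": 0,"dy": 0,"dz": 0.5,"rx": 0,"ry": 0,"rz": 0},{"dx": 0,"dy": 0,"dz": 0.8,"rx": 0,"ry": 0,"rz": 0},{"dx": 0,"dy": 0,"dz": 0.8,"rx": 0,"ry": 0,"rz": 0},{"dx": 0,"dy": 0,"dz": 0.8,"rx": 0,"ry": 0,"rz": 0},{"dx": 0,"dy": 0,"dz": 0.8,"rx": 0,"ry": 0,"rz": 0},{"dx": 0,"dy": 0,"dz": 0,"rx": 0,"ry": 0,"rz": 0}]' --claw 88

```text
t: 28.1
tcp_pos: [0.6063, 0.3718, 0.1468]
tool_rot: [0.706, 0.708, 0.002, 0.001]
force: [0.2, 0.6, -0.2]
finger_gap: 0.879
gripper_force: 0.0
```

```bash
sed -i 's/h\[...,2\]<85)&(h\[...,1\]<95)/h[...,2]<100)\&(h[...,1]<95)/' h.py
python3 - <<'E'
from h import *
st()
for l in lids():print(l)
a=crop("top",150,120,350,270,2,"pics/c6.png");b=cams.snapshot("scene")[:,:,::-1]
cv2.imwrite("pics/c6.png",np.hstack([cv2.resize(a[120:300,150:400],None,fx=1.8,fy=1.8,interpolation=2),cv2.resize(b[100:280,230:420],None,fx=1.8,fy=1.8,interpolation=2)]))
E
```

```text
28.1 [0.6063 0.3718 0.1468] [ 0.24  0.56 -0.16] 0.8790242303529046 0.0
(623.0, 290.0, 18.9, 293.5, array([ 0.422, -0.67 ,  0.06 ]))
(602.5, 264.5, 11.3, 204.0, array([ 0.477, -0.626,  0.06 ]))
(364.0, 268.0, 16.6, 596.0, array([ 0.439, -0.084,  0.06 ]))
(328.5, 263.2, 13.9, 471.0, array([ 0.445, -0.004,  0.06 ]))
```

View pics/c6.png

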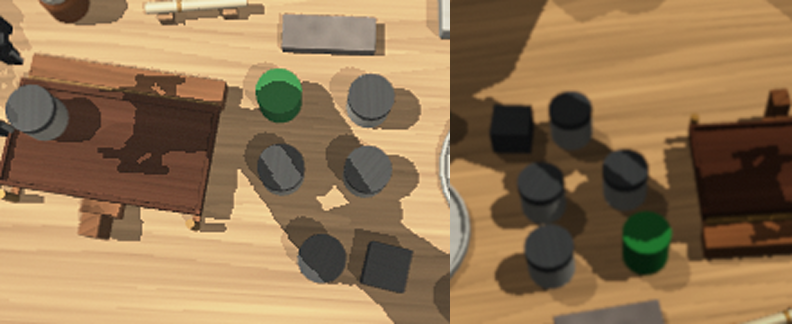

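Tin 1 stands on the leaf at crop (33,110). The remaining tins are unmoved: T2 (322,258), T3 (281,169), T4 (367,170) and T5 (371,99). Next is T2.

move_arm --targets '[{"dx": -0.4,"dy": -0.938,"dz": 0,"rx": 0,"ry": 0,"rz": 0},{"dx": -0.4,"dy": -0.938,"dz": 0,"rx": 0,"ry": 0,"rz": 0},{"dx": -0.4,"dy": -0.938,"dz": 0,"rx": 0,"ry": 0,"rz": 0},{"dx": -0.4,"dy": -0.938,"dz": 0,"rx": 0,"ry": 0,"rz": 0},{"dx": -0.4,"dy": -0.938,"dz": 0,"rx": 0,"ry": 0,"rz": 0},{"dx": -0.4,"dy": -0.938,"dz": 0,"rx": 0,"ry": 0,"rz": 0},{"dx": -0.4,"dy": -0.938,"dz": 0,"rx": 0,"ry": 0,"rz": 0},{"dx": -0.4,"dy": -0.938,"dz": 0,"rx": 0,"ry": 0,"rz": 0},{"dx": -0.4,"dy": -0.938,"dz": 0,"rx": 0,"ry": 0,"rz": 0},{"dx": -0.4,"dy": -0.938,"dz": 0,"rx": 0,"ry": 0,"rz": 0}]'

```text
t: 29.5
tcp_pos: [0.5037, 0.1359, 0.1428]
tool_rot: [0.706, 0.708, -0.001, -0.001]
force: [0.5, -0.2, 0.0]
finger_gap: 0.882
gripper_force: 0.0
```

move_arm --targets '[{"dx": -0.4,"dy": -0.938,"dz": 0,"rx": 0,"ry": 0,"rz": 0},{"dx": -0.4,"dy": -0.938,"dz": 0,"rx": 0,"ry": 0,"rz": 0},{"dx": -0.4,"dy": -0.938,"dz": 0,"rx": 0,"ry": 0,"rz": 0},{"dx": -0.4,"dy": -0.938,"dz": 0,"rx": 0,"ry": 0,"rz": 0},{"dx": -0.4,"dy": -0.938,"dz": 0,"rx": 0,"ry": 0,"rz": 0},{"dx": -0.4,"dy": -0.938,"dz": 0,"rx": 0,"ry": 0,"rz": 0},{"dx": 0,"dy": 0,"dz": 0,"rx": 0,"ry": 0,"rz": 0},{"dx": 0,"dy": 0,"dz": 0,"rx": 0,"ry": 0,"rz": 0},{"dx": 0,"dy": 0,"dz": -0.9,"rx": 0,"ry": 0,"rz": 0},{"dx": 0,"dy": 0,"dz": -0.9,"rx": 0,"ry": 0,"rz": 0}]'

```text
t: 30.75
tcp_pos: [0.4456, -0.0032, 0.0983]
tool_rot: [0.706, 0.709, 0.0, 0.001]
force: [-0.6, -0.7, -0.0]
finger_gap: 0.881
gripper_force: 0.0
```

move_arm --targets '[{"dx": 0,"dy": 0,"dz": -0.45,"rx": 0,"ry": 0,"rz": 0},{"dx": 0,"dy": 0,"dz": -0.45,"rx": 0,"ry": 0,"rz": 0},{"dx": 0,"dy": 0,"dz": -0.45,"rx": 0,"ry": 0,"rz": 0},{"dx": 0,"dy": 0,"dz": -0.45,"rx": 0,"ry": 0,"rz": 0},{"dx": 0,"dy": 0,"dz": -0.45,"rx": 0,"ry": 0,"rz": 0},{"dx": 0,"dy": 0,"dz": -0.45,"rx": 0,"ry": 0,"rz": 0},{"dx": 0,"dy": 0,"dz": -0.45,"rx": 0,"ry": 0,"rz": 0},{"dx": 0,"dy": 0,"dz": -0.45,"rx": 0,"ry": 0,"rz": 0},{"dx": 0,"dy": 0,"dz": 0,"rx": 0,"ry": 0,"rz": 0},{"dx": 0,"dy": 0,"dz": 0,"rx": 0,"ry": 0,"rz": 0}]'

```text
t: 32.0
tcp_pos: [0.4448, -0.004, 0.0087]
tool_rot: [0.706, 0.708, -0.0, -0.0]
force: [-0.2, -0.7, -0.2]
finger_gap: 0.88
gripper_force: 0.0
```

move_arm --targets '[{"dx": 0,"dy": 0,"dz": 0,"rx": 0,"ry": 0,"rz": 0},{"dx": 0,"dy": 0,"dz": 0,"rx": 0,"ry": 0,"rz": 0},{"dx": 0,"dy": 0,"dz": 0,"rx": 0,"ry": 0,"rz": 0},{"dx": 0,"dy": 0,"dz": 0,"rx": 0,"ry": 0,"rz": 0},{"dx": 0,"dy": 0,"dz": 0,"rx": 0,"ry": 0,"rz": 0},{"dx": 0,"dy": 0,"dz": 0.3,"rx": 0,"ry": 0,"rz": 0},{"dx": 0,"dy": 0,"dz": 0.7,"rx": 0,"ry": 0,"rz": 0},{"dx": 0,"dy": 0,"dz": 1,"rx": 0,"ry": 0,"rz": 0},{"dx": 0,"dy": 0,"dz": 1,"rx": 0,"ry": 0,"rz": 0},{"dx": 0,"dy": 0,"dz": 1,"rx": 0,"ry": 0,"rz": 0}]' --claw 0

```text
t: 33.25
tcp_pos: [0.4445, -0.0039, 0.1097]
tool_rot: [0.706, 0.708, -0.0, -0.0]
force: [-0.2, -0.8, -0.5]
finger_gap: 0.694
gripper_force: 43.3
```

move_arm --targets '[{"dx": 0,"dy": 0,"dz": 0,"rx": 0,"ry": 0,"rz": 0},{"dx": 0,"dy": 0,"dz": 0,"rx": 0,"ry": 0,"rz": 0},{"dx": 0,"dy": 0,"dz": 0,"rx": 0,"ry": 0,"rz": 0},{"dx": 0,"dy": 0,"dz": 0,"rx": 0,"ry": 0,"rz": 0},{"dx": 0,"dy": 0,"dz": 0,"rx": 0,"ry": 0,"rz": 0},{"dx": 0,"dy": 0,"dz": 0,"rx": 0,"ry": 0,"rz": 0},{"dx": 0,"dy": 0,"dz": 0,"rx": 0,"ry": 0,"rz": 0},{"dx": 0,"dy": 0,"dz": 0,"rx": 0,"ry": 0,"rz": 0},{"dx": 0,"dy": 0,"dz": 0,"rx": 0,"ry": 0,"rz": 0},{"dx": 0,"dy": 0,"dz": 0,"rx": 0,"ry": 0,"rz": 0}]'

```text
t: 34.5
tcp_pos: [0.4449, -0.004, 0.1088]
tool_rot: [0.706, 0.708, 0.0, 0.0]
force: [0.4, -0.5, -1.4]
finger_gap: 0.692
gripper_force: 43.3
```

move_arm --targets '[{"dx": 0.406,"dy": -0.948,"dz": 0,"rx": 0,"ry": 0,"rz": 0},{"dx": 0.406,"dy": -0.948,"dz": 0,"rx": 0,"ry": 0,"rz": 0},{"dx": 0.406,"dy": -0.948,"dz": 0,"rx": 0,"ry": 0,"rz": 0},{"dx": 0.406,"dy": -0.948,"dz": 0,"rx": 0,"ry": 0,"rz": 0},{"dx": 0.406,"dy": -0.948,"dz": 0,"rx": 0,"ry": 0,"rz": 0},{"dx": 0.406,"dy": -0.948,"dz": 0,"rx": 0,"ry": 0,"rz": 0},{"dx": 0.406,"dy": -0.948,"dz": 0,"rx": 0,"ry": 0,"rz": 0},{"dx": 0.406,"dy": -0.948,"dz": 0,"rx": 0,"ry": 0,"rz": 0},{"dx": 0.406,"dy": -0.948,"dz": 0,"rx": 0,"ry": 0,"rz": 0},{"dx": 0.406,"dy": -0.948,"dz": 0,"rx": 0,"ry": 0,"rz": 0}]'

```text
t: 35.75
tcp_pos: [0.5466, -0.2424, 0.1086]
tool_rot: [0.706, 0.708, -0.0, -0.0]
force: [0.3, 0.2, -1.0]
finger_gap: 0.694
gripper_force: 43.3
```

move_arm --targets '[{"dx": 0.406,"dy": -0.948,"dz": 0,"rx": 0,"ry": 0,"rz": 0},{"dx": 0.406,"dy": -0.948,"dz": 0,"rx": 0,"ry": 0,"rz": 0},{"dx": 0.406,"dy": -0.948,"dz": 0,"rx": 0,"ry": 0,"rz": 0},{"dx": 0,"dy": 0,"dz": 0,"rx": 0,"ry": 0,"rz": 0},{"dx": 0,"dy": 0,"dz": -0.6,"rx": 0,"ry": 0,"rz": 0},{"dx": 0,"dy": 0,"dz": -0.6,"rx": 0,"ry": 0,"rz": 0},{"dx": 0,"dy": 0,"dz": -0.6,"rx": 0,"ry": 0,"rz": 0},{"dx": 0,"dy": 0,"dz": -0.6,"rx": 0,"ry": 0,"rz": 0},{"dx": 0,"dy": 0,"dz": -0.6,"rx": 0,"ry": 0,"rz": 0},{"dx": 0,"dy": 0,"dz": 0,"rx": 0,"ry": 0,"rz": 0}]'

```text
t: 37.0
tcp_pos: [0.5758, -0.3113, 0.0319]
tool_rot: [0.706, 0.708, -0.0, -0.002]
force: [0.3, 0.8, -1.4]
finger_gap: 0.694
gripper_force: 43.3
```

Run:
```python
from h import *
st()
im=cams.snapshot("scene");cv2.imwrite("pics/c7.png",cv2.resize(im[170:290,130:320,::-1],None,fx=4,fy=4,interpolation=2))
```

```text
37.0 [ 0.5758 -0.3113  0.0319] [ 0.32  0.8  -1.39] 0.6942407814427973 43.32063674926758
```

View pics/c7.png

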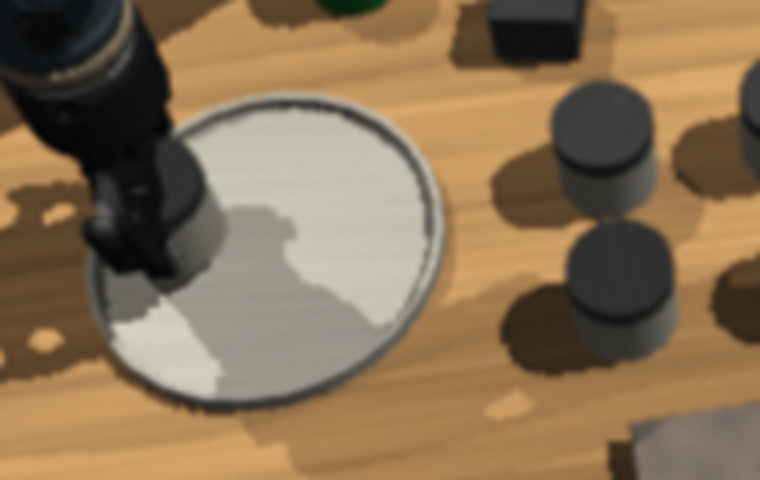

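The held tin at crop (175,210) is over the left part of the tray, whose rim ellipse spans x 90–443 and y 92–410. T4 and T5 are at (603,125) and (620,270), unmoved.

Run:
```python
from h import *
f=lambda l:[(130+a/4,170+b/4) for a,b in l]
P=w("scene",f([(90,270),(443,215),(285,92),(235,409),(420,320),(400,130)]),.014);print(P.round(3))
A=np.c_[2*P[:,:2],np.ones(len(P))];s=np.linalg.lstsq(A,(P[:,:2]**2).sum(1),rcond=None)[0];print(s[:2],np.sqrt(s[2]+s[0]**2+s[1]**2))
print(w("scene",f([(603,127),(620,270)]),.06))
```

```text
[[ 0.587 -0.361  0.014]
 [ 0.582 -0.154  0.014]
 [ 0.476 -0.248  0.014]
 [ 0.689 -0.274  0.014]
 [ 0.649 -0.17   0.014]
 [ 0.516 -0.177  0.014]]
[ 0.5842591  -0.25680109] 0.1058065478780239
[[ 0.56551924 -0.05357375  0.06      ]
 [ 0.66091258 -0.05426189  0.06      ]]
```

move_arm --targets '[{"dx": 0,"dy": 0,"dz": -0.22,"rx": 0,"ry": 0,"rz": 0},{"dx": 0,"dy": 0,"dz": -0.22,"rx": 0,"ry": 0,"rz": 0},{"dx": 0,"dy": 0,"dz": -0.12,"rx": 0,"ry": 0,"rz": 0},{"dx": 0,"dy": 0,"dz": -0.06,"rx": 0,"ry": 0,"rz": 0},{"dx": 0,"dy": 0,"dz": 0,"rx": 0,"ry": 0,"rz": 0},{"dx": 0,"dy": 0,"dz": 0,"rx": 0,"ry": 0,"rz": 0},{"dx": 0,"dy": 0,"dz": 0,"rx": 0,"ry": 0,"rz": 0},{"dx": 0,"dy": 0,"dz": 0,"rx": 0,"ry": 0,"rz": 0},{"dx": 0,"dy": 0,"dz": 0,"rx": 0,"ry": 0,"rz": 0},{"dx": 0,"dy": 0,"dz": 0,"rx": 0,"ry": 0,"rz": 0}]'

```text
t: 38.3
tcp_pos: [0.5768, -0.3121, 0.0183]
tool_rot: [0.706, 0.708, 0.0, 0.0]
force: [0.1, 0.1, -1.1]
finger_gap: 0.694
gripper_force: 43.3
```

move_arm --targets '[{"dx": 0,"dy": 0,"dz": -0.05,"rx": 0,"ry": 0,"rz": 0},{"dx": 0,"dy": 0,"dz": -0.05,"rx": 0,"ry": 0,"rz": 0},{"dx": 0,"dy": 0,"dz": -0.02,"rx": 0,"ry": 0,"rz": 0},{"dx": 0,"dy": 0,"dz": 0,"rx": 0,"ry": 0,"rz": 0},{"dx": 0,"dy": 0,"dz": 0,"rx": 0,"ry": 0,"rz": 0},{"dx": 0,"dy": 0,"dz": 0,"rx": 0,"ry": 0,"rz": 0},{"dx": 0,"dy": 0,"dz": 0,"rx": 0,"ry": 0,"rz": 0},{"dx": 0,"dy": 0,"dz": 0,"rx": 0,"ry": 0,"rz": 0},{"dx": 0,"dy": 0,"dz": 0,"rx": 0,"ry": 0,"rz": 0},{"dx": 0,"dy": 0,"dz": 0,"rx": 0,"ry": 0,"rz": 0}]'

```text
t: 39.55
tcp_pos: [0.5767, -0.312, 0.0154]
tool_rot: [0.706, 0.708, -0.0, -0.0]
force: [-1.1, 1.4, 4.1]
finger_gap: 0.69
gripper_force: 43.4
```

move_arm --targets '[{"dx": 0,"dy": 0,"dz": 0,"rx": 0,"ry": 0,"rz": 0},{"dx": 0,"dy": 0,"dz": 0,"rx": 0,"ry": 0,"rz": 0},{"dx": 0,"dy": 0,"dz": 0,"rx": 0,"ry": 0,"rz": 0},{"dx": 0,"dy": 0,"dz": 0,"rx": 0,"ry": 0,"rz": 0},{"dx": 0,"dy": 0,"dz": 0.5,"rx": 0,"ry": 0,"rz": 0},{"dx": 0,"dy": 0,"dz": 0.85,"rx": 0,"ry": 0,"rz": 0},{"dx": 0,"dy": 0,"dz": 0.85,"rx": 0,"ry": 0,"rz": 0},{"dx": 0,"dy": 0,"dz": 0.85,"rx": 0,"ry": 0,"rz": 0},{"dx": 0,"dy": 0,"dz": 0.85,"rx": 0,"ry": 0,"rz": 0},{"dx": 0,"dy": 0,"dz": 0,"rx": 0,"ry": 0,"rz": 0}]' --claw 88

```text
t: 40.8
tcp_pos: [0.5784, -0.3133, 0.1164]
tool_rot: [0.706, 0.708, 0.0, 0.003]
force: [0.9, -0.2, 0.6]
finger_gap: 0.881
gripper_force: 0.0
```

Run:
```python
from h import *
st()
a=cams.snapshot("top")[:,:,::-1];b=cams.snapshot("scene")[:,:,::-1]
cv2.imwrite("pics/c8.png",np.hstack([cv2.resize(a[140:300,260:490],None,fx=1.9,fy=1.9,interpolation=2),cv2.resize(b[130:290,140:330],None,fx=1.9,fy=1.9,interpolation=2)]))
```

```text
40.8 [ 0.5784 -0.3133  0.1164] [ 0.86 -0.19  0.58] 0.8813774767601096 0.0
```

View pics/c8.png

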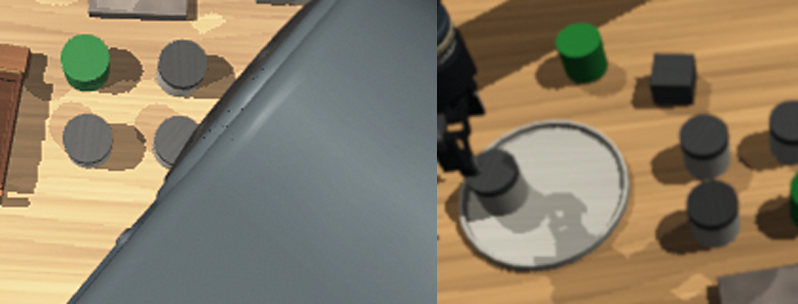

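T2 stands upright inside the tray at crop (495,182), and T4, T5, T3 and the anvil are unmoved. Next is T4.

move_arm --targets '[{"dx": -0.062,"dy": 1,"dz": 0,"rx": 0,"ry": 0,"rz": 0},{"dx": -0.062,"dy": 1,"dz": 0,"rx": 0,"ry": 0,"rz": 0},{"dx": -0.062,"dy": 1,"dz": 0,"rx": 0,"ry": 0,"rz": 0},{"dx": -0.062,"dy": 1,"dz": 0,"rx": 0,"ry": 0,"rz": 0},{"dx": -0.062,"dy": 1,"dz": 0,"rx": 0,"ry": 0,"rz": 0},{"dx": -0.062,"dy": 1,"dz": 0,"rx": 0,"ry": 0,"rz": 0},{"dx": -0.062,"dy": 1,"dz": 0,"rx": 0,"ry": 0,"rz": 0},{"dx": -0.062,"dy": 1,"dz": 0,"rx": 0,"ry": 0,"rz": 0},{"dx": -0.062,"dy": 1,"dz": 0,"rx": 0,"ry": 0,"rz": 0},{"dx": -0.062,"dy": 1,"dz": 0,"rx": 0,"ry": 0,"rz": 0}]'

```text
t: 42.15
tcp_pos: [0.5611, -0.0604, 0.1129]
tool_rot: [0.706, 0.708, 0.0, 0.0]
force: [1.0, -1.4, 0.2]
finger_gap: 0.883
gripper_force: 0.0
```

move_arm --targets '[{"dx": 0,"dy": 0.3,"dz": 0,"rx": 0,"ry": 0,"rz": 0},{"dx": 0,"dy": 0,"dz": 0,"rx": 0,"ry": 0,"rz": 0},{"dx": 0,"dy": 0,"dz": -0.7,"rx": 0,"ry": 0,"rz": 0},{"dx": 0,"dy": 0,"dz": -0.7,"rx": 0,"ry": 0,"rz": 0},{"dx": 0,"dy": 0,"dz": -0.57,"rx": 0,"ry": 0,"rz": 0},{"dx": 0,"dy": 0,"dz": -0.57,"rx": 0,"ry": 0,"rz": 0},{"dx": 0,"dy": 0,"dz": -0.57,"rx": 0,"ry": 0,"rz": 0},{"dx": 0,"dy": 0,"dz": -0.57,"rx": 0,"ry": 0,"rz": 0},{"dx": 0,"dy": 0,"dz": -0.56,"rx": 0,"ry": 0,"rz": 0},{"dx": 0,"dy": 0,"dz": 0,"rx": 0,"ry": 0,"rz": 0}]'

```text
t: 43.4
tcp_pos: [0.5608, -0.0544, 0.0057]
tool_rot: [0.706, 0.708, -0.0, -0.001]
force: [0.0, -0.3, 0.8]
finger_gap: 0.875
gripper_force: 0.0
```

move_arm --targets '[{"dx": 0,"dy": 0,"dz": 0,"rx": 0,"ry": 0,"rz": 0},{"dx": 0,"dy": 0,"dz": 0,"rx": 0,"ry": 0,"rz": 0},{"dx": 0,"dy": 0,"dz": 0,"rx": 0,"ry": 0,"rz": 0},{"dx": 0,"dy": 0,"dz": 0,"rx": 0,"ry": 0,"rz": 0},{"dx": 0,"dy": 0,"dz": 0,"rx": 0,"ry": 0,"rz": 0},{"dx": 0,"dy": 0,"dz": 0,"rx": 0,"ry": 0,"rz": 0},{"dx": 0,"dy": 0,"dz": 0,"rx": 0,"ry": 0,"rz": 0},{"dx": 0,"dy": 0,"dz": 0,"rx": 0,"ry": 0,"rz": 0},{"dx": 0,"dy": 0,"dz": 0,"rx": 0,"ry": 0,"rz": 0},{"dx": 0,"dy": 0,"dz": 0,"rx": 0,"ry": 0,"rz": 0}]' --claw 0

```text
t: 44.65
tcp_pos: [0.5614, -0.0546, 0.007]
tool_rot: [0.706, 0.708, 0.0, 0.0]
force: [-1.0, 0.6, 5.5]
finger_gap: 0.697
gripper_force: 43.1
```

move_arm --targets '[{"dx": 0,"dy": 0,"dz": 0.3,"rx": 0,"ry": 0,"rz": 0},{"dx": 0,"dy": 0,"dz": 0.7,"rx": 0,"ry": 0,"rz": 0},{"dx": 0,"dy": 0,"dz": 1,"rx": 0,"ry": 0,"rz": 0},{"dx": 0,"dy": 0,"dz": 1,"rx": 0,"ry": 0,"rz": 0},{"dx": 0,"dy": 0,"dz": 1,"rx": 0,"ry": 0,"rz": 0},{"dx": 0,"dy": 0,"dz": 0,"rx": 0,"ry": 0,"rz": 0},{"dx": 0,"dy": 0,"dz": 0,"rx": 0,"ry": 0,"rz": 0},{"dx": 0,"dy": 0,"dz": 0,"rx": 0,"ry": 0,"rz": 0},{"dx": 0,"dy": 0,"dz": 0,"rx": 0,"ry": 0,"rz": 0},{"dx": 0,"dy": 0,"dz": 0,"rx": 0,"ry": 0,"rz": 0}]'

```text
t: 45.9
tcp_pos: [0.561, -0.0545, 0.1061]
tool_rot: [0.706, 0.708, -0.0, -0.001]
force: [-0.6, 0.3, -1.6]
finger_gap: 0.695
gripper_force: 43.1
```

move_arm --targets '[{"dx": 0.272,"dy": -0.814,"dz": 0,"rx": 0,"ry": 0,"rz": 0},{"dx": 0.272,"dy": -0.814,"dz": 0,"rx": 0,"ry": 0,"rz": 0},{"dx": 0.272,"dy": -0.814,"dz": 0,"rx": 0,"ry": 0,"rz": 0},{"dx": 0.272,"dy": -0.814,"dz": 0,"rx": 0,"ry": 0,"rz": 0},{"dx": 0.272,"dy": -0.814,"dz": 0,"rx": 0,"ry": 0,"rz": 0},{"dx": 0.272,"dy": -0.814,"dz": 0,"rx": 0,"ry": 0,"rz": 0},{"dx": 0.272,"dy": -0.814,"dz": 0,"rx": 0,"ry": 0,"rz": 0},{"dx": 0.272,"dy": -0.814,"dz": 0,"rx": 0,"ry": 0,"rz": 0},{"dx": 0.272,"dy": -0.814,"dz": 0,"rx": 0,"ry": 0,"rz": 0},{"dx": 0.272,"dy": -0.814,"dz": 0,"rx": 0,"ry": 0,"rz": 0}]'

```text
t: 47.15
tcp_pos: [0.6297, -0.2594, 0.1067]
tool_rot: [0.706, 0.708, 0.0, -0.0]
force: [-0.0, 0.0, -0.9]
finger_gap: 0.696
gripper_force: 43.1
```

move_arm --targets '[{"dx": 0,"dy": 0,"dz": 0,"rx": 0,"ry": 0,"rz": 0},{"dx": 0,"dy": 0,"dz": -0.6,"rx": 0,"ry": 0,"rz": 0},{"dx": 0,"dy": 0,"dz": -0.6,"rx": 0,"ry": 0,"rz": 0},{"dx": 0,"dy": 0,"dz": -0.6,"rx": 0,"ry": 0,"rz": 0},{"dx": 0,"dy": 0,"dz": -0.6,"rx": 0,"ry": 0,"rz": 0},{"dx": 0,"dy": 0,"dz": -0.6,"rx": 0,"ry": 0,"rz": 0},{"dx": 0,"dy": 0,"dz": -0.3,"rx": 0,"ry": 0,"rz": 0},{"dx": 0,"dy": 0,"dz": -0.2,"rx": 0,"ry": 0,"rz": 0},{"dx": 0,"dy": 0,"dz": 0,"rx": 0,"ry": 0,"rz": 0},{"dx": 0,"dy": 0,"dz": 0,"rx": 0,"ry": 0,"rz": 0}]'

```text
t: 48.4
tcp_pos: [0.6297, -0.2584, 0.0199]
tool_rot: [0.706, 0.708, 0.0, 0.001]
force: [-0.2, 0.6, -1.5]
finger_gap: 0.699
gripper_force: 43.1
```

move_arm --targets '[{"dx": 0,"dy": 0,"dz": -0.08,"rx": 0,"ry": 0,"rz": 0},{"dx": 0,"dy": 0,"dz": -0.08,"rx": 0,"ry": 0,"rz": 0},{"dx": 0,"dy": 0,"dz": -0.06,"rx": 0,"ry": 0,"rz": 0},{"dx": 0,"dy": 0,"dz": 0,"rx": 0,"ry": 0,"rz": 0},{"dx": 0,"dy": 0,"dz": 0,"rx": 0,"ry": 0,"rz": 0},{"dx": 0,"dy": 0,"dz": 0,"rx": 0,"ry": 0,"rz": 0},{"dx": 0,"dy": 0,"dz": 0,"rx": 0,"ry": 0,"rz": 0},{"dx": 0,"dy": 0,"dz": 0,"rx": 0,"ry": 0,"rz": 0},{"dx": 0,"dy": 0,"dz": 0,"rx": 0,"ry": 0,"rz": 0},{"dx": 0,"dy": 0,"dz": 0,"rx": 0,"ry": 0,"rz": 0}]'

```text
t: 49.65
tcp_pos: [0.6293, -0.2581, 0.0138]
tool_rot: [0.706, 0.708, -0.0, -0.0]
force: [0.2, -0.1, -0.5]
finger_gap: 0.693
gripper_force: 43.1
```

move_arm --targets '[{"dx": 0,"dy": 0,"dz": 0,"rx": 0,"ry": 0,"rz": 0},{"dx": 0,"dy": 0,"dz": 0,"rx": 0,"ry": 0,"rz": 0},{"dx": 0,"dy": 0,"dz": 0,"rx": 0,"ry": 0,"rz": 0},{"dx": 0,"dy": 0,"dz": 0,"rx": 0,"ry": 0,"rz": 0},{"dx": 0,"dy": 0,"dz": 0.5,"rx": 0,"ry": 0,"rz": 0},{"dx": 0,"dy": 0,"dz": 0.85,"rx": 0,"ry": 0,"rz": 0},{"dx": 0,"dy": 0,"dz": 0.85,"rx": 0,"ry": 0,"rz": 0},{"dx": 0,"dy": 0,"dz": 0.85,"rx": 0,"ry": 0,"rz": 0},{"dx": 0,"dy": 0,"dz": 0.85,"rx": 0,"ry": 0,"rz": 0},{"dx": 0,"dy": 0,"dz": 0,"rx": 0,"ry": 0,"rz": 0}]' --claw 88

```text
t: 50.9
tcp_pos: [0.6309, -0.259, 0.1146]
tool_rot: [0.706, 0.708, 0.001, 0.003]
force: [0.8, 0.1, 0.4]
finger_gap: 0.881
gripper_force: 0.0
```

Run:
```python
from h import *
st()
a=cams.snapshot("top")[:,:,::-1];b=cams.snapshot("scene")[:,:,::-1]
cv2.imwrite("pics/c9.png",np.hstack([cv2.resize(a[140:300,150:400],None,fx=1.8,fy=1.8,interpolation=2),cv2.resize(b[130:290,140:330],None,fx=1.8,fy=1.8,interpolation=2)]))
```

```text
50.9 [ 0.6309 -0.259   0.1146] [0.79 0.09 0.45] 0.8813132557111321 0.0
```

View pics/c9.png

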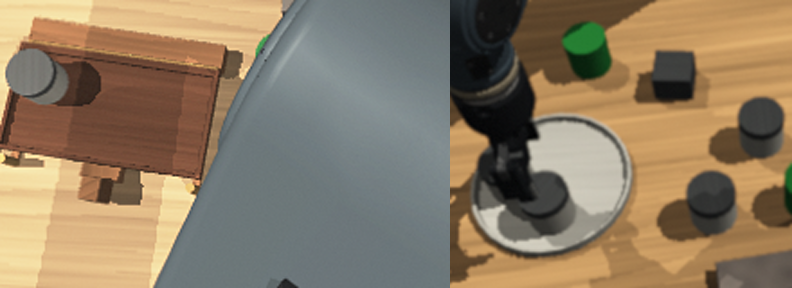

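T4 stands in the tray at crop (543,195). T3 has been knocked and is now at scene (313,191), where before it was at (327,193). T5 is unchanged at (285.6,236).

Run:
```python
from h import *
f=lambda l:[(140+(a-450)/1.8,130+b/1.8) for a,b in l]
print(w("scene",f([(761,111),(712,188)]),.06).round(3))
```

```text
[[ 0.549  0.024  0.06 ]
 [ 0.653 -0.052  0.06 ]]
```

move_arm --targets '[{"dx": 0.1,"dy": 0.816,"dz": 0,"rx": 0,"ry": 0,"rz": 0},{"dx": 0.1,"dy": 0.816,"dz": 0,"rx": 0,"ry": 0,"rz": 0},{"dx": 0.1,"dy": 0.816,"dz": 0,"rx": 0,"ry": 0,"rz": 0},{"dx": 0.1,"dy": 0.816,"dz": 0,"rx": 0,"ry": 0,"rz": 0},{"dx": 0.1,"dy": 0.816,"dz": 0,"rx": 0,"ry": 0,"rz": 0},{"dx": 0.1,"dy": 0.816,"dz": 0,"rx": 0,"ry": 0,"rz": 0},{"dx": 0.1,"dy": 0.816,"dz": 0,"rx": 0,"ry": 0,"rz": 0},{"dx": 0.1,"dy": 0.816,"dz": 0,"rx": 0,"ry": 0,"rz": 0},{"dx": 0.1,"dy": 0.816,"dz": 0,"rx": 0,"ry": 0,"rz": 0},{"dx": 0.1,"dy": 0.816,"dz": 0,"rx": 0,"ry": 0,"rz": 0}]'

```text
t: 52.25
tcp_pos: [0.6544, -0.0528, 0.1113]
tool_rot: [0.706, 0.708, 0.0, 0.0]
force: [-0.8, 0.3, -0.1]
finger_gap: 0.878
gripper_force: 0.0
```

move_arm --targets '[{"dx": 0,"dy": 0,"dz": 0,"rx": 0,"ry": 0,"rz": 0},{"dx": 0,"dy": 0,"dz": 0,"rx": 0,"ry": 0,"rz": 0},{"dx": 0,"dy": 0,"dz": -0.7,"rx": 0,"ry": 0,"rz": 0},{"dx": 0,"dy": 0,"dz": -0.7,"rx": 0,"ry": 0,"rz": 0},{"dx": 0,"dy": 0,"dz": -0.54,"rx": 0,"ry": 0,"rz": 0},{"dx": 0,"dy": 0,"dz": -0.54,"rx": 0,"ry": 0,"rz": 0},{"dx": 0,"dy": 0,"dz": -0.54,"rx": 0,"ry": 0,"rz": 0},{"dx": 0,"dy": 0,"dz": -0.54,"rx": 0,"ry": 0,"rz": 0},{"dx": 0,"dy": 0,"dz": -0.54,"rx": 0,"ry": 0,"rz": 0},{"dx": 0,"dy": 0,"dz": 0,"rx": 0,"ry": 0,"rz": 0}]'

```text
t: 53.5
tcp_pos: [0.6533, -0.0538, 0.0073]
tool_rot: [0.706, 0.708, -0.001, -0.001]
force: [-0.4, 0.4, 0.3]
finger_gap: 0.877
gripper_force: 0.0
```

move_arm --targets '[{"dx": 0,"dy": 0,"dz": 0,"rx": 0,"ry": 0,"rz": 0},{"dx": 0,"dy": 0,"dz": 0,"rx": 0,"ry": 0,"rz": 0},{"dx": 0,"dy": 0,"dz": 0,"rx": 0,"ry": 0,"rz": 0},{"dx": 0,"dy": 0,"dz": 0,"rx": 0,"ry": 0,"rz": 0},{"dx": 0,"dy": 0,"dz": 0,"rx": 0,"ry": 0,"rz": 0},{"dx": 0,"dy": 0,"dz": 0,"rx": 0,"ry": 0,"rz": 0},{"dx": 0,"dy": 0,"dz": 0,"rx": 0,"ry": 0,"rz": 0},{"dx": 0,"dy": 0,"dz": 0,"rx": 0,"ry": 0,"rz": 0},{"dx": 0,"dy": 0,"dz": 0,"rx": 0,"ry": 0,"rz": 0},{"dx": 0,"dy": 0,"dz": 0,"rx": 0,"ry": 0,"rz": 0}]' --claw 0

```text
t: 54.75
tcp_pos: [0.6554, -0.0543, 0.0095]
tool_rot: [0.706, 0.708, 0.001, 0.001]
force: [3.3, 1.2, 5.7]
finger_gap: 0.694
gripper_force: 44.1
```

move_arm --targets '[{"dx": 0,"dy": 0,"dz": 0.3,"rx": 0,"ry": 0,"rz": 0},{"dx": 0,"dy": 0,"dz": 0.7,"rx": 0,"ry": 0,"rz": 0},{"dx": 0,"dy": 0,"dz": 1,"rx": 0,"ry": 0,"rz": 0},{"dx": 0,"dy": 0,"dz": 1,"rx": 0,"ry": 0,"rz": 0},{"dx": 0,"dy": 0,"dz": 1,"rx": 0,"ry": 0,"rz": 0},{"dx": 0,"dy": 0,"dz": 0,"rx": 0,"ry": 0,"rz": 0},{"dx": 0,"dy": 0,"dz": 0,"rx": 0,"ry": 0,"rz": 0},{"dx": 0,"dy": 0,"dz": 0,"rx": 0,"ry": 0,"rz": 0},{"dx": 0,"dy": 0,"dz": 0,"rx": 0,"ry": 0,"rz": 0},{"dx": 0,"dy": 0,"dz": 0,"rx": 0,"ry": 0,"rz": 0}]'

```text
t: 56.0
tcp_pos: [0.654, -0.054, 0.1081]
tool_rot: [0.706, 0.708, -0.0, -0.001]
force: [0.5, -0.1, -4.0]
finger_gap: 0.692
gripper_force: 44.0
```

move_arm --targets '[{"dx": -0.164,"dy": 0.952,"dz": 0,"rx": 0,"ry": 0,"rz": 0},{"dx": -0.164,"dy": 0.952,"dz": 0,"rx": 0,"ry": 0,"rz": 0},{"dx": -0.164,"dy": 0.952,"dz": 0,"rx": 0,"ry": 0,"rz": 0},{"dx": -0.164,"dy": 0.952,"dz": 0,"rx": 0,"ry": 0,"rz": 0},{"dx": -0.164,"dy": 0.952,"dz": 0,"rx": 0,"ry": 0,"rz": 0},{"dx": -0.164,"dy": 0.952,"dz": 0,"rx": 0,"ry": 0,"rz": 0},{"dx": -0.164,"dy": 0.952,"dz": 0,"rx": 0,"ry": 0,"rz": 0},{"dx": -0.164,"dy": 0.952,"dz": 0,"rx": 0,"ry": 0,"rz": 0},{"dx": -0.164,"dy": 0.952,"dz": 0,"rx": 0,"ry": 0,"rz": 0},{"dx": -0.164,"dy": 0.952,"dz": 0,"rx": 0,"ry": 0,"rz": 0}]'

```text
t: 57.25
tcp_pos: [0.6128, 0.1857, 0.1088]
tool_rot: [0.706, 0.708, 0.0, 0.0]
force: [0.0, -0.1, -3.1]
finger_gap: 0.697
gripper_force: 44.0
```

move_arm --targets '[{"dx": -0.164,"dy": 0.952,"dz": 0,"rx": 0,"ry": 0,"rz": 0},{"dx": -0.164,"dy": 0.952,"dz": 0,"rx": 0,"ry": 0,"rz": 0},{"dx": -0.164,"dy": 0.952,"dz": 0,"rx": 0,"ry": 0,"rz": 0},{"dx": -0.164,"dy": 0.952,"dz": 0,"rx": 0,"ry": 0,"rz": 0},{"dx": 0,"dy": 0,"dz": 0,"rx": 0,"ry": 0,"rz": 0},{"dx": 0,"dy": 0,"dz": -0.5,"rx": 0,"ry": 0,"rz": 0},{"dx": 0,"dy": 0,"dz": -0.6,"rx": 0,"ry": 0,"rz": 0},{"dx": 0,"dy": 0,"dz": -0.5,"rx": 0,"ry": 0,"rz": 0},{"dx": 0,"dy": 0,"dz": -0.4,"rx": 0,"ry": 0,"rz": 0},{"dx": 0,"dy": 0,"dz": 0,"rx": 0,"ry": 0,"rz": 0}]'

```text
t: 58.5
tcp_pos: [0.5961, 0.2786, 0.0573]
tool_rot: [0.706, 0.708, -0.001, -0.001]
force: [0.9, 0.3, -3.7]
finger_gap: 0.693
gripper_force: 44.0
```

move_arm --targets '[{"dx": 0,"dy": 0,"dz": -0.08,"rx": 0,"ry": 0,"rz": 0},{"dx": 0,"dy": 0,"dz": -0.08,"rx": 0,"ry": 0,"rz": 0},{"dx": 0,"dy": 0,"dz": -0.06,"rx": 0,"ry": 0,"rz": 0},{"dx": 0,"dy": 0,"dz": -0.04,"rx": 0,"ry": 0,"rz": 0},{"dx": 0,"dy": 0,"dz": 0,"rx": 0,"ry": 0,"rz": 0},{"dx": 0,"dy": 0,"dz": 0,"rx": 0,"ry": 0,"rz": 0},{"dx": 0,"dy": 0,"dz": 0,"rx": 0,"ry": 0,"rz": 0},{"dx": 0,"dy": 0,"dz": 0,"rx": 0,"ry": 0,"rz": 0},{"dx": 0,"dy": 0,"dz": 0,"rx": 0,"ry": 0,"rz": 0},{"dx": 0,"dy": 0,"dz": 0,"rx": 0,"ry": 0,"rz": 0}]'

```text
t: 59.75
tcp_pos: [0.5969, 0.2791, 0.0523]
tool_rot: [0.706, 0.708, -0.0, -0.0]
force: [0.1, 0.2, -3.4]
finger_gap: 0.693
gripper_force: 44.0
```

move_arm --targets '[{"dx": 0,"dy": 0,"dz": -0.04,"rx": 0,"ry": 0,"rz": 0},{"dx": 0,"dy": 0,"dz": -0.04,"rx": 0,"ry": 0,"rz": 0},{"dx": 0,"dy": 0,"dz": -0.02,"rx": 0,"ry": 0,"rz": 0},{"dx": 0,"dy": 0,"dz": 0,"rx": 0,"ry": 0,"rz": 0},{"dx": 0,"dy": 0,"dz": 0,"rx": 0,"ry": 0,"rz": 0},{"dx": 0,"dy": 0,"dz": 0,"rx": 0,"ry": 0,"rz": 0},{"dx": 0,"dy": 0,"dz": 0,"rx": 0,"ry": 0,"rz": 0},{"dx": 0,"dy": 0,"dz": 0,"rx": 0,"ry": 0,"rz": 0},{"dx": 0,"dy": 0,"dz": 0,"rx": 0,"ry": 0,"rz": 0},{"dx": 0,"dy": 0,"dz": 0,"rx": 0,"ry": 0,"rz": 0}]'

```text
t: 61.0
tcp_pos: [0.5969, 0.2791, 0.0498]
tool_rot: [0.706, 0.708, 0.0, 0.0]
force: [-0.5, 0.7, -3.9]
finger_gap: 0.689
gripper_force: 44.0
```

move_arm --targets '[{"dx": 0,"dy": 0,"dz": -0.03,"rx": 0,"ry": 0,"rz": 0},{"dx": 0,"dy": 0,"dz": -0.01,"rx": 0,"ry": 0,"rz": 0},{"dx": 0,"dy": 0,"dz": 0,"rx": 0,"ry": 0,"rz": 0},{"dx": 0,"dy": 0,"dz": 0,"rx": 0,"ry": 0,"rz": 0},{"dx": 0,"dy": 0,"dz": 0,"rx": 0,"ry": 0,"rz": 0},{"dx": 0,"dy": 0,"dz": 0,"rx": 0,"ry": 0,"rz": 0},{"dx": 0,"dy": 0,"dz": 0,"rx": 0,"ry": 0,"rz": 0},{"dx": 0,"dy": 0,"dz": 0,"rx": 0,"ry": 0,"rz": 0},{"dx": 0,"dy": 0,"dz": 0,"rx": 0,"ry": 0,"rz": 0},{"dx": 0,"dy": 0,"dz": 0,"rx": 0,"ry": 0,"rz": 0}]'

```text
t: 62.25
tcp_pos: [0.5969, 0.2792, 0.0496]
tool_rot: [0.706, 0.708, 0.0, 0.0]
force: [-3.7, -1.3, 6.2]
finger_gap: 0.694
gripper_force: 44.6
```

move_arm --targets '[{"dx": 0,"dy": 0,"dz": 0,"rx": 0,"ry": 0,"rz": 0},{"dx": 0,"dy": 0,"dz": 0,"rx": 0,"ry": 0,"rz": 0},{"dx": 0,"dy": 0,"dz": 0,"rx": 0,"ry": 0,"rz": 0},{"dx": 0,"dy": 0,"dz": 0,"rx": 0,"ry": 0,"rz": 0},{"dx": 0,"dy": 0,"dz": 0.5,"rx": 0,"ry": 0,"rz": 0},{"dx": 0,"dy": 0,"dz": 0.8,"rx": 0,"ry": 0,"rz": 0},{"dx": 0,"dy": 0,"dz": 0.8,"rx": 0,"ry": 0,"rz": 0},{"dx": 0,"dy": 0,"dz": 0.8,"rx": 0,"ry": 0,"rz": 0},{"dx": 0,"dy": 0,"dz": 0.8,"rx": 0,"ry": 0,"rz": 0},{"dx": 0,"dy": 0,"dz": 0,"rx": 0,"ry": 0,"rz": 0}]' --claw 88

```text
t: 63.5
tcp_pos: [0.5985, 0.2796, 0.1443]
tool_rot: [0.706, 0.708, 0.002, 0.001]
force: [0.7, 0.3, -0.1]
finger_gap: 0.879
gripper_force: 0.0
```

Run:
```python
from h import *
st()
a=cams.snapshot("top")[:,:,::-1];b=cams.snapshot("scene")[:,:,::-1]
cv2.imwrite("pics/c10.png",np.hstack([cv2.resize(a[140:300,260:490],None,fx=1.7,fy=1.7,interpolation=2),cv2.resize(b[110:270,260:500],None,fx=1.7,fy=1.7,interpolation=2)]))
```

```text
63.5 [0.5985 0.2796 0.1443] [ 0.66  0.35 -0.14] 0.8789912561632137 0.0
```

View pics/c10.png

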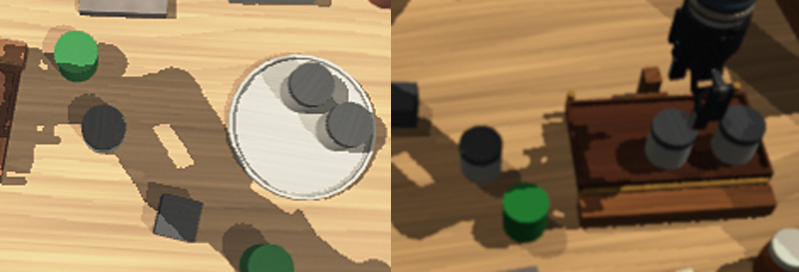

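Both full tins are on the leaf, at scene crop (670,137) and (738,133), and two empties are in the tray. T3 is at top pixel (320.6,215.9).

Run:
```python
from h import *
f=lambda x,y:(260+x/1.7,140+y/1.7)
print(w("top",[f(103,128),f(312,86),f(350,125)],.06).round(3),w("top",[f(308,126)],.014));print(w("scene",[(260+90/1.7,110+140/1.7)],.06),w("top",[f(76,52)],.06))
```

```text
[[ 0.552  0.02   0.06 ]
 [ 0.627 -0.262  0.06 ]
 [ 0.576 -0.313  0.06 ]] [[ 0.58013984 -0.27037957  0.014     ]]
[[0.55087657 0.02385488 0.06      ]] [[0.65608557 0.06381598 0.06      ]]
```

move_arm --targets '[{"dx": -0.182,"dy": -1,"dz": 0,"rx": 0,"ry": 0,"rz": 0},{"dx": -0.182,"dy": -1,"dz": 0,"rx": 0,"ry": 0,"rz": 0},{"dx": -0.182,"dy": -1,"dz": 0,"rx": 0,"ry": 0,"rz": 0},{"dx": -0.182,"dy": -1,"dz": 0,"rx": 0,"ry": 0,"rz": 0},{"dx": -0.182,"dy": -1,"dz": 0,"rx": 0,"ry": 0,"rz": 0},{"dx": -0.182,"dy": -1,"dz": 0,"rx": 0,"ry": 0,"rz": 0},{"dx": -0.182,"dy": -1,"dz": 0,"rx": 0,"ry": 0,"rz": 0},{"dx": -0.182,"dy": -1,"dz": 0,"rx": 0,"ry": 0,"rz": 0},{"dx": -0.182,"dy": -1,"dz": 0,"rx": 0,"ry": 0,"rz": 0},{"dx": -0.182,"dy": -1,"dz": 0,"rx": 0,"ry": 0,"rz": 0}]'

```text
t: 64.85
tcp_pos: [0.5504, 0.0276, 0.1407]
tool_rot: [0.706, 0.708, -0.0, -0.001]
force: [0.3, -0.2, -0.3]
finger_gap: 0.881
gripper_force: 0.0
```

move_arm --targets '[{"dx": 0,"dy": -0.3,"dz": 0,"rx": 0,"ry": 0,"rz": 0},{"dx": 0,"dy": 0,"dz": 0,"rx": 0,"ry": 0,"rz": 0},{"dx": 0,"dy": 0,"dz": -0.9,"rx": 0,"ry": 0,"rz": 0},{"dx": 0,"dy": 0,"dz": -0.9,"rx": 0,"ry": 0,"rz": 0},{"dx": 0,"dy": 0,"dz": -0.7,"rx": 0,"ry": 0,"rz": 0},{"dx": 0,"dy": 0,"dz": -0.69,"rx": 0,"ry": 0,"rz": 0},{"dx": 0,"dy": 0,"dz": -0.69,"rx": 0,"ry": 0,"rz": 0},{"dx": 0,"dy": 0,"dz": -0.69,"rx": 0,"ry": 0,"rz": 0},{"dx": 0,"dy": 0,"dz": -0.69,"rx": 0,"ry": 0,"rz": 0},{"dx": 0,"dy": 0,"dz": 0,"rx": 0,"ry": 0,"rz": 0}]'

```text
t: 66.1
tcp_pos: [0.5503, 0.0217, 0.0082]
tool_rot: [0.706, 0.708, -0.001, -0.001]
force: [0.0, 0.5, 0.0]
finger_gap: 0.878
gripper_force: 0.0
```

move_arm --targets '[{"dx": 0,"dy": 0,"dz": 0,"rx": 0,"ry": 0,"rz": 0},{"dx": 0,"dy": 0,"dz": 0,"rx": 0,"ry": 0,"rz": 0},{"dx": 0,"dy": 0,"dz": 0,"rx": 0,"ry": 0,"rz": 0},{"dx": 0,"dy": 0,"dz": 0,"rx": 0,"ry": 0,"rz": 0},{"dx": 0,"dy": 0,"dz": 0,"rx": 0,"ry": 0,"rz": 0},{"dx": 0,"dy": 0,"dz": 0,"rx": 0,"ry": 0,"rz": 0},{"dx": 0,"dy": 0,"dz": 0,"rx": 0,"ry": 0,"rz": 0},{"dx": 0,"dy": 0,"dz": 0,"rx": 0,"ry": 0,"rz": 0},{"dx": 0,"dy": 0,"dz": 0,"rx": 0,"ry": 0,"rz": 0},{"dx": 0,"dy": 0,"dz": 0,"rx": 0,"ry": 0,"rz": 0}]' --claw 0

```text
t: 67.35
tcp_pos: [0.5524, 0.0214, 0.0104]
tool_rot: [0.706, 0.708, 0.001, 0.001]
force: [2.9, -0.5, 5.6]
finger_gap: 0.695
gripper_force: 44.4
```

move_arm --targets '[{"dx": 0,"dy": 0,"dz": 0.3,"rx": 0,"ry": 0,"rz": 0},{"dx": 0,"dy": 0,"dz": 0.7,"rx": 0,"ry": 0,"rz": 0},{"dx": 0,"dy": 0,"dz": 1,"rx": 0,"ry": 0,"rz": 0},{"dx": 0,"dy": 0,"dz": 1,"rx": 0,"ry": 0,"rz": 0},{"dx": 0,"dy": 0,"dz": 1,"rx": 0,"ry": 0,"rz": 0},{"dx": 0,"dy": 0,"dz": 0,"rx": 0,"ry": 0,"rz": 0},{"dx": 0,"dy": 0,"dz": 0,"rx": 0,"ry": 0,"rz": 0},{"dx": 0,"dy": 0,"dz": 0,"rx": 0,"ry": 0,"rz": 0},{"dx": 0,"dy": 0,"dz": 0,"rx": 0,"ry": 0,"rz": 0},{"dx": 0,"dy": 0,"dz": 0,"rx": 0,"ry": 0,"rz": 0}]'

```text
t: 68.6
tcp_pos: [0.5511, 0.0216, 0.1092]
tool_rot: [0.706, 0.708, -0.0, -0.001]
force: [0.1, 0.1, -4.5]
finger_gap: 0.697
gripper_force: 44.2
```

move_arm --targets '[{"dx": 0.184,"dy": 0.83,"dz": 0,"rx": 0,"ry": 0,"rz": 0},{"dx": 0.184,"dy": 0.83,"dz": 0,"rx": 0,"ry": 0,"rz": 0},{"dx": 0.184,"dy": 0.83,"dz": 0,"rx": 0,"ry": 0,"rz": 0},{"dx": 0.184,"dy": 0.83,"dz": 0,"rx": 0,"ry": 0,"rz": 0},{"dx": 0.184,"dy": 0.83,"dz": 0,"rx": 0,"ry": 0,"rz": 0},{"dx": 0.184,"dy": 0.83,"dz": 0,"rx": 0,"ry": 0,"rz": 0},{"dx": 0.184,"dy": 0.83,"dz": 0,"rx": 0,"ry": 0,"rz": 0},{"dx": 0.184,"dy": 0.83,"dz": 0,"rx": 0,"ry": 0,"rz": 0},{"dx": 0,"dy": 0,"dz": 0,"rx": 0,"ry": 0,"rz": 0},{"dx": 0,"dy": 0,"dz": 0,"rx": 0,"ry": 0,"rz": 0}]'

```text
t: 69.85
tcp_pos: [0.5879, 0.1877, 0.1096]
tool_rot: [0.706, 0.708, -0.0, -0.0]
force: [-0.3, -0.5, -3.5]
finger_gap: 0.695
gripper_force: 44.2
```

move_arm --targets '[{"dx": 0,"dy": 0,"dz": -0.5,"rx": 0,"ry": 0,"rz": 0},{"dx": 0,"dy": 0,"dz": -0.6,"rx": 0,"ry": 0,"rz": 0},{"dx": 0,"dy": 0,"dz": -0.5,"rx": 0,"ry": 0,"rz": 0},{"dx": 0,"dy": 0,"dz": -0.4,"rx": 0,"ry": 0,"rz": 0},{"dx": 0,"dy": 0,"dz": -0.16,"rx": 0,"ry": 0,"rz": 0},{"dx": 0,"dy": 0,"dz": -0.06,"rx": 0,"ry": 0,"rz": 0},{"dx": 0,"dy": 0,"dz": -0.04,"rx": 0,"ry": 0,"rz": 0},{"dx": 0,"dy": 0,"dz": 0,"rx": 0,"ry": 0,"rz": 0},{"dx": 0,"dy": 0,"dz": 0,"rx": 0,"ry": 0,"rz": 0},{"dx": 0,"dy": 0,"dz": 0,"rx": 0,"ry": 0,"rz": 0}]'

```text
t: 71.1
tcp_pos: [0.5883, 0.1876, 0.0535]
tool_rot: [0.706, 0.708, 0.0, 0.0]
force: [-0.1, 0.5, -4.1]
finger_gap: 0.692
gripper_force: 44.2
```

Lower until contact, about 3 mm, then release, rise and pull back clear for a final look.

move_arm --targets '[{"dx": 0,"dy": 0,"dz": -0.04,"rx": 0,"ry": 0,"rz": 0},{"dx": 0,"dy": 0,"dz": -0.04,"rx": 0,"ry": 0,"rz": 0},{"dx": 0,"dy": 0,"dz": -0.03,"rx": 0,"ry": 0,"rz": 0},{"dx": 0,"dy": 0,"dz": -0.015,"rx": 0,"ry": 0,"rz": 0},{"dx": 0,"dy": 0,"dz": 0,"rx": 0,"ry": 0,"rz": 0},{"dx": 0,"dy": 0,"dz": 0,"rx": 0,"ry": 0,"rz": 0},{"dx": 0,"dy": 0,"dz": 0,"rx": 0,"ry": 0,"rz": 0},{"dx": 0,"dy": 0,"dz": 0,"rx": 0,"ry": 0,"rz": 0},{"dx": 0,"dy": 0,"dz": 0,"rx": 0,"ry": 0,"rz": 0},{"dx": 0,"dy": 0,"dz": 0,"rx": 0,"ry": 0,"rz": 0}]'

```text
t: 72.35
tcp_pos: [0.5881, 0.1876, 0.0504]
tool_rot: [0.706, 0.708, -0.0, -0.0]
force: [-2.8, -1.0, 3.8]
finger_gap: 0.695
gripper_force: 44.7
```

move_arm --targets '[{"dx": 0,"dy": 0,"dz": 0,"rx": 0,"ry": 0,"rz": 0},{"dx": 0,"dy": 0,"dz": 0,"rx": 0,"ry": 0,"rz": 0},{"dx": 0,"dy": 0,"dz": 0,"rx": 0,"ry": 0,"rz": 0},{"dx": 0,"dy": 0,"dz": 0,"rx": 0,"ry": 0,"rz": 0},{"dx": 0,"dy": 0,"dz": 0.5,"rx": 0,"ry": 0,"rz": 0},{"dx": 0,"dy": 0,"dz": 0.9,"rx": 0,"ry": 0,"rz": 0},{"dx": 0,"dy": 0,"dz": 1,"rx": 0,"ry": 0,"rz": 0},{"dx": 0,"dy": 0,"dz": 1,"rx": 0,"ry": 0,"rz": 0},{"dx": 0,"dy": 0,"dz": 1,"rx": 0,"ry": 0,"rz": 0},{"dx": 0,"dy": 0,"dz": 1,"rx": 0,"ry": 0,"rz": 0}]' --claw 88

```text
t: 73.6
tcp_pos: [0.5882, 0.1877, 0.187]
tool_rot: [0.706, 0.708, 0.0, 0.0]
force: [-0.1, 0.7, 0.0]
finger_gap: 0.876
gripper_force: 0.0
```

move_arm --targets '[{"dx": -0.5,"dy": -1,"dz": 0.2,"rx": 0,"ry": 0,"rz": 0},{"dx": -0.5,"dy": -1,"dz": 0.2,"rx": 0,"ry": 0,"rz": 0},{"dx": -0.5,"dy": -1,"dz": 0.2,"rx": 0,"ry": 0,"rz": 0},{"dx": -0.5,"dy": -1,"dz": 0.2,"rx": 0,"ry": 0,"rz": 0},{"dx": -0.5,"dy": -1,"dz": 0.2,"rx": 0,"ry": 0,"rz": 0},{"dx": -0.5,"dy": -1,"dz": 0.2,"rx": 0,"ry": 0,"rz": 0},{"dx": -0.5,"dy": -1,"dz": 0.2,"rx": 0,"ry": 0,"rz": 0},{"dx": -0.5,"dy": -1,"dz": 0.2,"rx": 0,"ry": 0,"rz": 0},{"dx": 0,"dy": -1,"dz": 0,"rx": 0,"ry": 0,"rz": 0},{"dx": 0,"dy": -1,"dz": 0,"rx": 0,"ry": 0,"rz": 0}]'

```text
t: 74.85
tcp_pos: [0.4882, -0.0632, 0.2263]
tool_rot: [0.706, 0.708, 0.0, 0.001]
force: [-0.4, 1.1, -0.0]
finger_gap: 0.88
gripper_force: 0.0
```

Run:
```python
from h import *
st()
a=cams.snapshot("top")[:,:,::-1];b=cams.snapshot("scene")[:,:,::-1];cv2.imwrite("pics/b2.png",b)
cv2.imwrite("pics/c11.png",np.hstack([cv2.resize(a[130:310,140:300],None,fx=2,fy=2,interpolation=2),cv2.resize(b[100:280,260:500],None,fx=2,fy=2,interpolation=2)]))
g=[cv2.cvtColor(cv2.imread(f"pics/{n}.png"),cv2.COLOR_BGR2GRAY).astype(float) for n in("scene0","b1","b2")]
def edge(i,c):
    col=cv2.resize(i[150:180,c:c+1],(1,300),interpolation=cv2.INTER_LINEAR)[:,0]
    return 150+np.argmax(col<(col[:60].mean()+20)/2)/10-.45
for c in (370,376,382,428,436,444,448,452,456): print(c,[round(edge(i,c),2) for i in g],end='; ')
```

```text
74.85 [ 0.4882 -0.0632  0.2263] [-0.39  1.09 -0.03] 0.8796717146611337 0.0
370 [np.float64(171.55), np.float64(168.75), np.float64(168.75)]; 376 [np.float64(171.35), np.float64(168.35), np.float64(168.35)]; 382 [np.float64(171.05), np.float64(168.05), np.float64(168.05)]; 428 [np.float64(168.75), np.float64(165.65), np.float64(165.65)]; 436 [np.float64(168.25), np.float64(165.75), np.float64(165.35)]; 444 [np.float64(167.85), np.float64(165.05), np.float64(164.95)]; 448 [np.float64(167.75), np.float64(164.85), np.float64(164.75)]; 452 [np.float64(167.45), np.float64(164.65), np.float64(164.55)]; 456 [np.float64(167.25), np.float64(164.35), np.float64(164.25)];
```

View pics/c11.png

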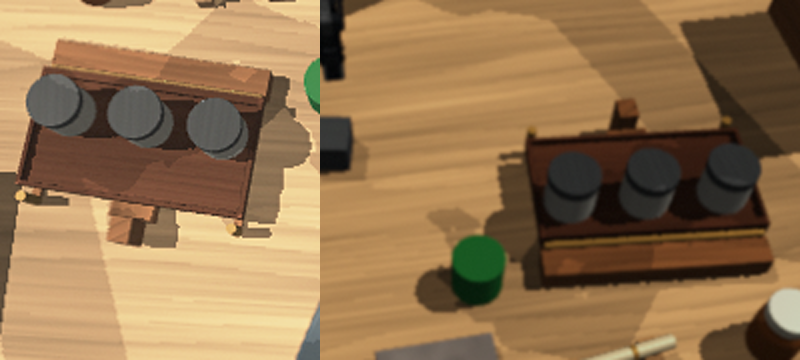

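The final view shows three full tins upright on the level leaf, the wedge holding, and the rim height unchanged since the wedge went in. Both empties are in the tray, so I'm handing in.

```bash
python3 -c "
from station import order
print(order.sign_off())"
```

```text
the job is handed in; nothing more can be done
None
```

The job is handed in at about 75 s: the wedge holds the leaf level (within about 1 mm by the camera), the three full tins stand on the leaf, and the two empty tins stand in the round tray; only five tins were on the desk.

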